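Clamp the cover-glass carton in the lock-rail holder

ROBOT

A 7-joint arm with a two-finger parallel gripper is mounted at the origin on a cart in front of the work surface, level with it; the furniture and walls round the work are solid. World frame = base frame: x ahead of the robot, y to its left, z up, the work surface at z = 0. Lengths are in m, angles in rad, forces in N, time in s.
With the tool pointing down it reaches from about 0.4 to 0.875 m from the base axis. Payload 19.3 kg.
Tool frame: the origin (TCP) lies at the very end of the fingers, on their centre line; the grasp point (between the pads) lies bot.grasp_offset behind it (bot.grasp_offset is the distance from the TCP to the grasp point, in m); z points along the fingers, y is the direction in which the jaws open and shut (so a half turn about z gives the same grasp; the last joint's range is limited). The gripper opens to 85 mm and grips with 20 to 120 N. Pads are 22 mm wide; open, the fingers measure 114 mm over their backs; the gripper's body (76 mm by 85 mm) begins 54 mm behind the grasp point. The pads swing forward as they close: fully open they stand 13 mm farther back than shut.
Start: joints at [1.241, 0.521, -0.036, 1.599, 0.021, 1.021, -0.113], TCP at [0.161, -0.604, 0.206] pointing down, gripper open.
Joint ranges: [-2.91, 2.91], [-0.3, 2.13], [-1.5, 1.42], [0.17, 2.43], [-1.26, 4.41], [0.16, 1.93], [-2.52, 2.52]. Speed limits (rad/s): [1.89, 1.89, 2.39, 2.39, 3.01, 3.01, 3.01].

INTERFACE

Orientations are given as [roll, pitch, yaw] about the fixed x, y, z axes, in that order (R = Rz(yaw) Ry(pitch) Rx(roll)).
In Python, from workcell import bot gives the robot as it stands. The module is installed in compiled form; this text tells all that it offers.
- The arm moves only by the shell command python3 -m handwheel 'ROWS' [OPENING] [FORCE]. ROWS is JSON, a list of rows, each a list of 6 numbers: the shift along the tool's x, y, z as a fraction of full scale, then the turn, a rotation vector about the tool's x, y, z as a fraction of full scale. In form: [[x, y, z, rx, ry, rz], ...]. A call has 1 to 8 rows; each row shifts and turns the commanded pose from where the row before left it, along the tool's axes as they then stand; what a row does not reach is not made up. Full scale, the value 1, is 0.025 m for a shift and 360 degrees for a turn. A row lasts 1/8 s, in which the tool goes at most 62.5 mm and 10.7 degrees, less where a joint would pass 70% of its speed; a pose out of reach is approached as far as the arm can. A call with a number of a shift or a turn outside -1 to 1 is refused whole. A call with a gripper value outside its range is refused whole. OPENING is the closure, from -1 (fully open) to 1 (shut), set as the call begins (- or left out, the last holds). The fingers move at their own pace and stop on an object; FORCE is the grip in N (left out, the last holds). Time passes only in rows, so rows that do not move let the fingers close. It gives the time, the measured TCP pose, the force and the opening at its end, in the units of the state.
- bot.observe(): the state, without advancing time (a new reading comes with each control period).
- bot.grab_frame(name): name is "side" or "top" or "wrist"; returns a dict with "pixels" (420x560x3 uint8, blue, green, red), "vertical_fov" (degrees; the focal length in pixels is half the picture's height over the tangent of half this angle, whatever the lens; pixels are square), "cx", "cy" (the principal point, pixels), "R" (3x3) and "t" (3): a world point X has camera coordinates R X + t. Camera axes: x right, y down, z forward; pixel columns grow to the right and rows downward; lengths in m; the calibration is good to about 2 mm. A picture is of the moment at which its call begins. There is no depth.
- bot.job_done(): hands the job in, once; it reports no verdict.
Trained networks look in a picture, given as the dict that the camera call returned (one of the last four; its "shot" number tells which), for a name from the list of things; names that differ only in an ending like _2 or _b are one class to them, and where a whole thing is asked for, a point or a joint stands for the part that bears it (a point fixed in the world has none). Each returns a list of dicts, best first, with "score" (0 to 1); they miss things now and then, are a little off and sometimes report something else, mostly with a low value. They report only what shows in the picture. A call takes as long as a camera call. They do not tell look-alikes from the thing itself.
- bot.trace(picture, thing): "region" (420x560 bool, what is visible of it) and "point" ([column, row] in pixels, amid what is visible of it).
The state is a dict: "clock": time; "qpos": joint angles; "qd": joint speeds; "joint_efforts": joint torques, N m; "position": TCP position; "tool_rot": TCP orientation; "force": force on the tool from outside, world axes, zero at the start; "moment": the same for the moment, N m; "grip_width": finger opening in m.
Only numpy, scipy, OpenCV 4.12 (cv2) and the standard library are available. Lean on these libraries where they do the work, as an engineer would, in place of code of your own. Each camera call takes 0.05 s, during which the arm holds its last target.

TASK

Clamp the small carton of cover glasses in the rail holder: the sliding jaw is locked unless the thumb paddle in its saddle is held down, so hold the paddle down and slide the jaw fully open, then take the carton from its bay in the tray, set it down and take it again by its other two sides, and stand it flat and lengthways on the middle of the rail between the fixed stop and the jaw. Then hold the paddle down again, slide the jaw up until the carton is snug against the stop with no play, and let the paddle spring back up so that the jaw locks. Leave the bottles, the cup and the two instruments in the tray where they are.

Things in the scene. Friction and masses are not known exactly. Their poses are not given: they have to be found in the camera images.
- holder: Rail holder, fixed: aluminium rail 60 mm wide (its x), 196 mm long (its y), 12 mm high, flat on top. At its +y end a fixed steel stop plate, 56 mm wide, 14 mm thick, top 48 mm over the worktop, inner face at y = +70 mm, low foot behind it. The jaw slides on the -y side of the stop. Origin: centre of the underside, on the worktop; z up.
- jaw (a joint): Position of the sliding jaw along the rail, m, growing away from the stop (to the holder's -y). Gap between jaw face and stop = 20 mm + this; 0.055 is the end of travel, fully open (75 mm). With the paddle up it is locked by a hidden rack in steps of 5 mm (0, 0.005, .. 0.055; 0.035 is the carton's length); with the paddle down it slides against about 1 N.
- jaw_face (a point): Centre of the jaw plate's face that looks at the stop, 29.5 mm over the worktop. The jaw is a saddle 56 mm wide (71 mm over its side skirts) and 64 mm along the rail: jaw plate 8 mm thick, then a hollow 48 mm long with the paddle as its floor, open at both sides, then a rear shoulder 8 mm thick. Plate and shoulder tops are 46.5 mm over the worktop.
- paddle_top (a point): Centre of the top of the black thumb paddle, 44 mm across the rail, 46 mm along it; at rest 32 mm over the worktop, 32 mm behind the jaw face (to the holder's -y). Closed fingertips fit into the hollow over it: push it down, then push against jaw plate or rear shoulder to slide the jaw.
- paddle (a joint): How far the paddle is pressed down, m: 0 up at rest (jaw locked), 0.006 fully down. The spring takes about 4 N to start and 6.4 N fully down. The jaw is free while it is more than 3.3 mm down (4 to 6 mm is right); let go, it springs up and draws the jaw into the nearest 5 mm step.
- seat (a point): Point on the rail top (12 mm over the worktop), on the rail's centre line, 27.5 mm from the stop face: where the centre of the carton's underside belongs when clamped. Axes as the holder's.
- tray: Low grey tray, fixed, 148 mm (its x) by 76 mm (its y), floor 3 mm thick. Four upright walls, 4 mm thick, 44 mm long (along y), tops 40 mm over the worktop, part it into three bays at x = -48, 0, +48 mm, each 44 mm wide, open at both y ends. Carton, syringe and forceps lie one to a bay, in an order that varies. Origin: centre of the underside.
- carton: Cardboard box of cover glasses, 40 mm (its x) by 55 mm (its y) by 32 mm high, about 50 g. Origin: centre of the underside. In its bay the long sides are against the bay walls (2 mm play) and the ends are free. On the rail its y lies along the rail, either way round; the ends then face stop and jaw, and only the long sides (40 mm apart) are free.
- syringe: Bystander in a bay: small syringe lying along the bay, 24 x 98 x 13 mm high. Origin: centre of the underside.
- forceps: Bystander in a bay: steel forceps lying along the bay, 12 x 125 x 8 mm high. Origin: centre of the underside.
- tall_bottle: Bystander standing on the worktop: blue bottle, 44 mm across, 138 mm high. Origin: centre of the underside. All free worktop near the work: x 0.36 to 0.70 m, y -0.40 to 0.42 m, but for the centrifuge, 0.2 m high, at x over 0.53 m, y -0.23 to 0.02 m, and the analyser at x over 0.48 m, y below -0.47 m.
- stain_bottle: Bystander standing on the worktop: white dropper bottle with a pointed white cap, 36 mm across, 97 mm high. Origin: centre of the underside.
- cup: Bystander standing on the worktop: specimen cup with a wide red lid, 65 mm across, 66 mm high. Origin: centre of the underside.
Things that resemble listed ones, but are neither listed nor needed, are in the scene too. Of the things like the carton, leave any that is blue, pink or purple; of the rest the larger one is meant.

How it is judged:
On the way, in this order (a step that is already met when the one before it is completed fails the run):
1. The jaw is slid open while the carton is not yet on the rail (value of joint jaw above 0.047 m), for 0.1 s.
2. The carton stands flat and lengthways on the rail between stop and jaw, let go (x of carton in the frame of seat between -0.01 and 0.01 m and y of carton in the frame of seat between -0.024 and 0.004 m and z of carton in the frame of seat below 0.003 m and angle between carton's own z axis and vertical below 0.08 rad and contact force between the fingers and carton below 0.1 N and angle between the y axis of carton and the y axis of holder, either way round below 0.25 rad), for 0.2 s.
At the end, for the whole second after the job is handed in: The carton rests flat on the rail, lengthways within 0.10 rad, within 10 mm of the rail's centre line and within 4 mm of the stop; the jaw is within 3 mm of its end (joint jaw 0.032 to 0.038), and the paddle is back up (less than 1 mm down) so that the jaw is locked; all at rest and let go (x of carton in the frame of seat between -0.01 and 0.01 m and y of carton in the frame of seat between -0.004 and 0.004 m and z of carton in the frame of seat between -0.003 and 0.003 m and angle between the y axis of carton and the y axis of holder, either way round below 0.1 rad and angle between carton's own z axis and vertical below 0.06 rad and value of joint jaw between 0.032 and 0.038 m and value of joint paddle below 0.001 m and linear speed of carton below 0.01 m/s); the robot touches nothing.
It fails at once if a bystander bottle or the cup is pushed more than 30 mm or tipped over (distance of any of tall_bottle, stain_bottle, cup from where it was at the start of the episode above 0.03 m or angle between any of tall_bottle, stain_bottle, cup's own z axis and vertical above 0.5 rad).
It fails at once if the syringe or the forceps is moved more than 30 mm (distance of any of syringe, forceps from where it was at the start of the episode above 0.03 m).
It also fails if it takes over 72 s, if anything falls off the work surface, if the arm or the gripper's body presses on something with over 40 N, if the wrist force passes 120 N, or if a joint passes its speed limit or range.

## Working session

There is one attempt and no reset: what is moved stays moved. The work goes in short steps, Python scripts to look and compute and a shell command to move; the robot and the scene stay as the last step left them, time stands still between calls to the robot, and variables do not carry over. Pictures are saved under pics/ and viewed, and the job is handed in when it is done.

```bash
mkdir -p pics; ls
cat > h.py <<'E'
import numpy as np, cv2
from workcell import bot
def K(p):
    f=p["pixels"].shape[0]/2/np.tan(np.radians(p["vertical_fov"])/2); return f
def proj(p,X):
    c=np.asarray(p["R"])@np.asarray(X,float)+np.asarray(p["t"]); f=K(p)
    return np.array([p["cx"]+f*c[0]/c[2],p["cy"]+f*c[1]/c[2]])
def back(p,uv,z):
    f=K(p);R=np.asarray(p["R"]);t=np.asarray(p["t"])
    d=R.T@np.array([(uv[0]-p["cx"])/f,(uv[1]-p["cy"])/f,1.]);o=-R.T@t
    return o+d*(z-o[2])/d[2]
E
python3 - <<'E'
from h import *
s=bot.observe(); print({k:np.round(v,3) for k,v in s.items()}, bot.grasp_offset)
for n in["top","side","wrist"]:
    p=bot.grab_frame(n); cv2.imwrite(f"pics/{n}0.png",p["pixels"]); print(n,p["vertical_fov"],p["cx"],p["cy"],np.round(p["R"],3).tolist(),np.round(p["t"],3))
    if n!="wrist":
        for th in["holder","jaw","paddle","tray","carton","syringe","forceps","tall_bottle","stain_bottle","cup"]:
            print(th,[(round(d["score"],2),np.round(d["point"]),np.round(back(p,d["point"],0.0),3)) for d in bot.trace(p,th)])
E
```

```text
pics
{'clock': np.float64(0.0), 'qpos': array([ 1.241,  0.522, -0.036,  1.6  ,  0.021,  1.021, -0.113]), 'qd': array([-0.   ,  0.   , -0.001, -0.   , -0.   ,  0.   , -0.002]), 'joint_efforts': array([-2.0000e-03, -9.2709e+01,  1.9780e+00, -3.6993e+01,  1.8000e-02,
        8.0000e-03,  0.0000e+00]), 'position': array([ 0.16 , -0.604,  0.205]), 'tool_rot': array([-3.14,  0.  ,  0.26]), 'force': array([ 0.184, -0.237, -0.112]), 'moment': array([-0.01 , -0.021,  0.004]), 'grip_width': np.float64(0.086)} 0.0187
top 45.395099918949946 275.6993696340852 214.32568791741625 [[-0.009, -1.0, 0.02], [-0.997, 0.008, -0.081], [0.08, -0.021, -0.997]] [0.007 0.558 1.295]
holder [(0.65, array([388., 258.]), array([ 0.441, -0.295,  0.   ]))]
jaw [(0.84, array([387., 260.]), array([ 0.434, -0.293,  0.   ]))]
paddle [(0.57, array([386., 259.]), array([ 0.438, -0.291,  0.   ])), (0.55, array([390., 258.]), array([ 0.44 , -0.301,  0.   ])), (0.4, array([137., 271.]), array([0.413, 0.368, 0.   ]))]
tray [(0.84, array([149., 259.]), array([0.445, 0.337, 0.   ]))]
carton [(0.91, array([240., 263.]), array([0
[... 1163 characters left out ...]
 ])), (0.9, array([240., 236.]), array([ 0.547,  0.13 , -0.   ])), (0.86, array([203., 286.]), array([0.436, 0.268, 0.   ])), (0.75, array([235., 271.]), array([0.449, 0.182, 0.   ])), (0.48, array([140., 261.]), array([0.572, 0.381, 0.   ]))]
syringe [(0.49, array([180., 292.]), array([0.444, 0.319, 0.   ]))]
forceps []
tall_bottle [(0.85, array([309., 225.]), array([ 0.512, -0.049, -0.   ]))]
stain_bottle [(0.87, array([230., 209.]), array([0.653, 0.116, 0.   ]))]
cup [(0.61, array([376., 156.]), array([ 0.692, -0.372,  0.   ]))]
wrist 63.410312004282346 282.50015043047927 214.45140166756977 [[0.256, -0.967, -0.001], [-0.927, -0.246, 0.284], [-0.275, -0.072, -0.959]] [-0.626 -0.037  0.379]
```

View pics/top0.png

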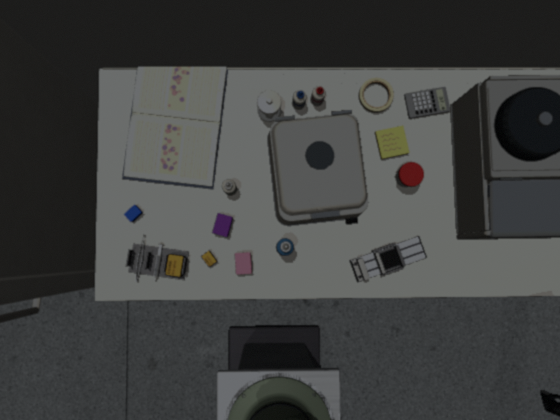

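View pics/side0.png

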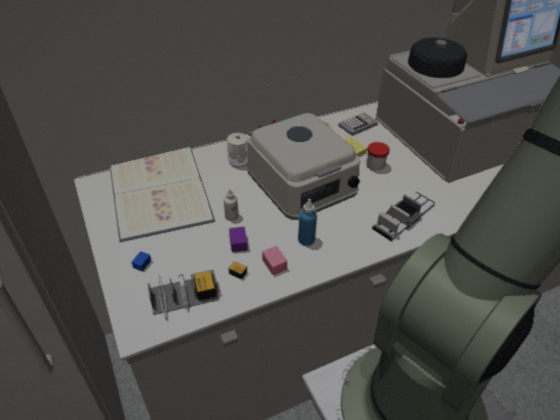

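Run:
```python
import cv2
a=cv2.imread('pics/top0.png');cv2.imwrite('pics/crop1.png',cv2.resize(a[195:305,110:260],None,fx=5,fy=5,interpolation=cv2.INTER_CUBIC))
cv2.imwrite('pics/crop2.png',cv2.resize(a[210:310,330:450],None,fx=5,fy=5,interpolation=cv2.INTER_CUBIC))
```

```text
(no output)
```

View pics/crop1.png

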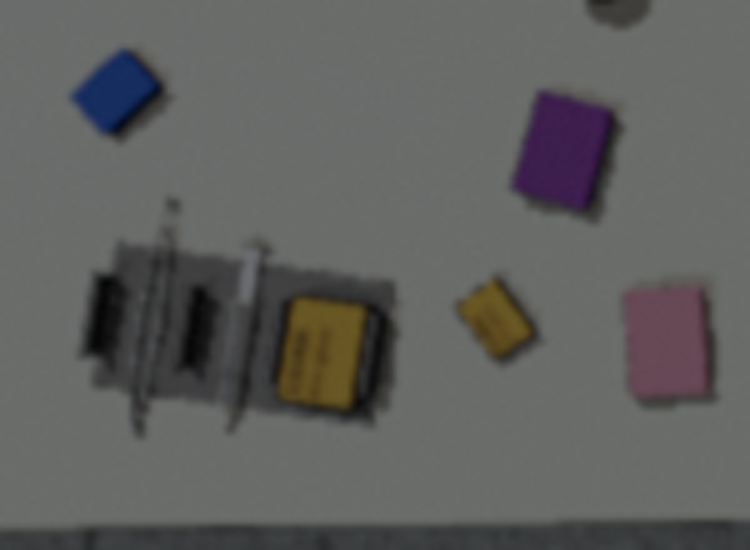

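View pics/crop2.png

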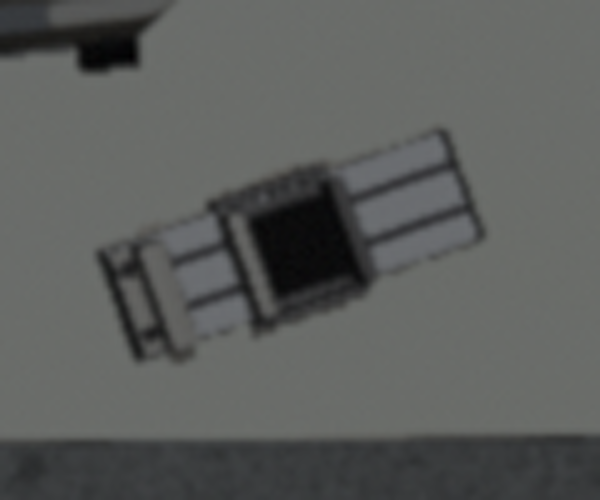

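Candidates like the carton: orange in the tray bay (174,266); small orange loose (208,258); pink (242,263); purple (222,226); blue (133,213). I choose the larger orange one in the tray at (174,266), which the crop confirms: a labelled orange box between the bay walls, in the rightmost bay. Holder at (388,258) has its stop at the left end (364,269) and the jaw's black paddle at (391,258).

Run:
```python
from h import *
p=bot.grab_frame("top")
# holder corners, rail top z=.012
c=[(419,236),(426.8,257.4),(358,282),(349.6,260)]
W=np.array([back(p,u,.012) for u in c]);print(W.round(4),W.mean(0))
d=(W[2]+W[3]-W[0]-W[1])/2; print("y axis len",np.linalg.norm(d),np.degrees(np.arctan2(d[1],d[0])))
# carton top
c=[(110+290/5,195+298/5),(110+368/5,195+303/5),(110+352/5,195+410/5),(110+278/5,195+400/5)]
W=np.array([back(p,u,.035) for u in c]);print(W.round(4),W.mean(0))
d=(W[0]+W[1]-W[2]-W[3])/2; print(np.linalg.norm(d),np.degrees(np.arctan2(d[1],d[0])))
for th,z in[("tall_bottle",.138),("stain_bottle",.097),("cup",.066)]:
    d=bot.trace(p,th)[0];print(th,back(p,d["point"],z/1.5))
w=bot.grab_frame("wrist"); s=bot.observe()
from scipy.spatial.transform import Rotation as Ro
Rt=Ro.from_euler('xyz',s["tool_rot"]).as_matrix()
R=np.array(w["R"]);cam=-R.T@w["t"];print("cam in tool",Rt.T@(cam-s["position"]),"cam axes in tool",(R@Rt).round(3))
```

```text
[[ 0.4983 -0.3772  0.012 ]
 [ 0.4416 -0.3961  0.012 ]
 [ 0.3791 -0.2122  0.012 ]
 [ 0.4368 -0.1913  0.012 ]] [ 0.43894004 -0.29419974  0.012     ]
y axis len 0.19498026176676192 108.56085530209847
[[0.4553 0.2804 0.035 ]
 [0.4524 0.2404 0.035 ]
 [0.3978 0.2483 0.035 ]
 [0.4033 0.2861 0.035 ]] [0.42722248 0.26380556 0.035     ]
0.05373468829325475 -7.267184083492403
tall_bottle [ 0.47243881 -0.02118408  0.092     ]
stain_bottle [ 0.43942669 -0.2836857   0.06466667]
cup [ 0.65370727 -0.34405221  0.044     ]
cam in tool [ 0.0720329   0.00114055 -0.16802173] cam axes in tool [[-0.001  1.     0.001]
 [-0.959 -0.001 -0.284]
 [-0.284 -0.001  0.959]]
```

View pics/wrist0.png

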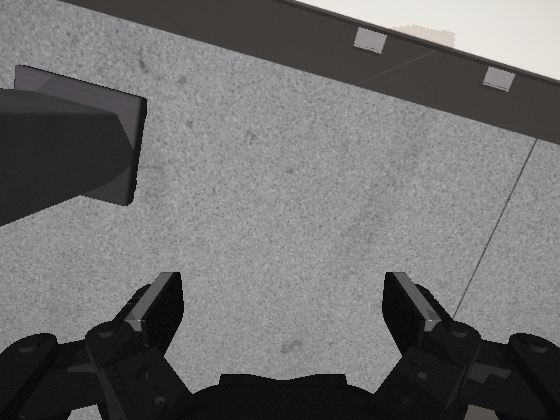

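```bash
cat >> h.py <<'E'
from scipy.spatial.transform import Rotation as Ro
import sys
def plan(x,y,z,yawdeg,n=None):
    """identical rows to reach pose tool-down with yaw"""
    s=bot.observe(); p=np.array(s["position"]); R0=Ro.from_euler('xyz',s["tool_rot"])
    T=np.array([x,y,z]); R1=Ro.from_euler('xyz',[np.pi,0,np.radians(yawdeg)])
    rv=(R0.inv()*R1).as_rotvec(); D=R0.inv().apply(T-p)
    a=np.degrees(np.linalg.norm(rv))
    k=n or 1
    while True:
        r=Ro.from_rotvec(rv/k); M=sum((Ro.from_rotvec(rv/k*i).as_matrix() for i in range(k)),np.zeros((3,3)))
        sh=np.linalg.solve(M,D)/.025
        if n or (abs(sh).max()<=1 and np.linalg.norm(sh)*.025<.06 and a/k<10.6): break
        k+=1
    print("n",k,"shift",sh.round(3),"turn",(rv/k/2/np.pi).round(4),"| now",p.round(4),np.degrees(s["tool_rot"]).round(2))
def hold(hx,hy,psi,lx,ly):
    a=np.radians(psi);return hx+lx*np.cos(a)-ly*np.sin(a),hy+lx*np.sin(a)+ly*np.cos(a)
E
python3 - <<'E'
from h import *
p=bot.grab_frame("top")
print(back(p,(391,258),.032))
plan(.44,-.31,.24,108.6)
E
```

```text
[ 0.4411271  -0.29598622  0.032     ]
n 18 shift [ 0.985  0.222 -0.076] turn [-0.     -0.     -0.0145] | now [ 0.1605 -0.604   0.2056] [-180.     -0.     14.88]
```

```bash
python3 -m handwheel '[[0.98,-0.63,-0.1,0,0,0],[0.98,-0.63,-0.1,0,0,0],[0.98,-0.63,-0.1,0,0,0],[0.98,-0.63,-0.1,0,0,0],[0.98,-0.63,-0.1,0,0,0],[0.98,-0.63,-0.1,0,0,0],[0.98,-0.63,-0.1,0,0,0],[0.98,-0.63,-0.1,0,0,0]]' 1 40
python3 - <<'E'
from h import *
plan(.44,-.31,.24,108.6)
E
```

```text
clock: 2.45
position: [0.3182, -0.4312, 0.2258]
tool_rot: [3.141, -0.0, 0.26]
force: [0.7, -0.3, -0.0]
grip_width: 0.0001
n 9 shift [ 0.837  0.173 -0.063] turn [ 0.      0.     -0.0289] | now [ 0.3182 -0.4312  0.2258] [179.99  -0.    14.88]
```

```bash
python3 -m handwheel '[[0.84,0.17,-0.06,0,0,-0.029],[0.84,0.17,-0.06,0,0,-0.029],[0.84,0.17,-0.06,0,0,-0.029],[0.84,0.17,-0.06,0,0,-0.029],[0.84,0.17,-0.06,0,0,-0.029],[0.84,0.17,-0.06,0,0,-0.029],[0.84,0.17,-0.06,0,0,-0.029],[0.84,0.17,-0.06,0,0,-0.029]]'
python3 - <<'E'
from h import *
w=bot.grab_frame("wrist"); cv2.imwrite("pics/w1.png",w["pixels"])
np.save("w1.npy",w,allow_pickle=True)
for th in ["jaw","paddle","holder","jaw_face","paddle_top"]:
    for d in bot.trace(w,th): print(th,d["score"],d["point"],back(w,d["point"],.032))
E
```

```text
clock: 3.45
position: [0.4381, -0.3305, 0.2376]
tool_rot: [3.141, 0.0, 1.724]
force: [0.7, 0.3, 0.8]
grip_width: 0.0
jaw 0.71 [288.2, 141.8] [ 0.43772652 -0.28774229  0.032     ]
paddle 0.82 [287.6, 143.1] [ 0.43730132 -0.28919954  0.032     ]
holder 0.75 [286.4, 134.2] [ 0.43457319 -0.28014583  0.032     ]
jaw_face 0.93 [287.4, 143.7] [ 0.43718687 -0.28986058  0.032     ]
paddle_top 0.93 [285.9, 146.4] [ 0.43602866 -0.29294167  0.032     ]
```

View pics/w1.png

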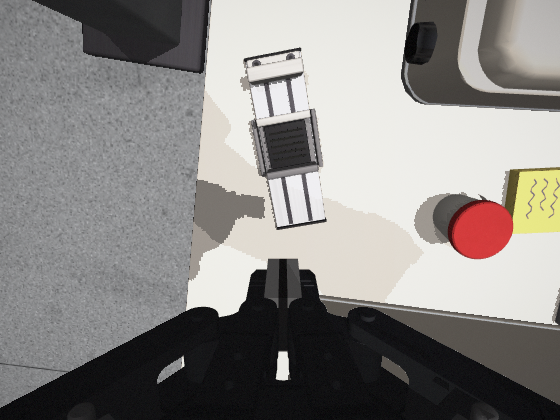

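Run:
```python
import cv2
a=cv2.imread('pics/w1.png');cv2.imwrite('pics/w1c.png',cv2.resize(a[40:240,220:350],None,fx=3,fy=3,interpolation=cv2.INTER_CUBIC))
```

```text
(no output)
```

View pics/w1c.png

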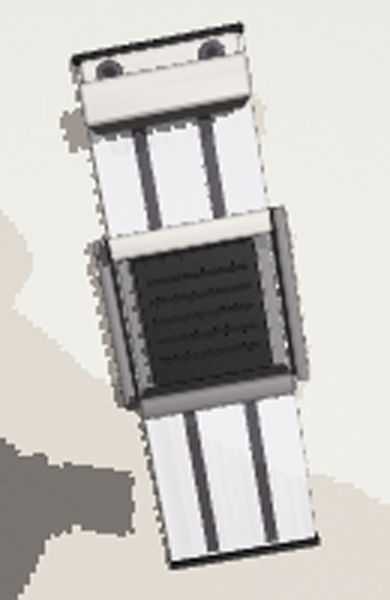

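Run:
```python
from h import *
w=np.load("w1.npy",allow_pickle=True).item()
g=lambda u,z:back(w,(u[0]/3+220,u[1]/3+40),z)
e=[g(u,.012) for u in[(172,570),(319,543)]]; f=[g(u,.012) for u in[(72,54),(242,24)]]
for n,q in(("-y end",e),("+y end",f),("jaw front top",[g((107,240),.0465),g((272,207),.0465)]),("jaw rear should. outer",[g((140,417),.0465),g((297,388),.0465)]),("stop back top",[g((80,84),.048),g((246,54),.048)]),("stop face top",[g((88,122),.048),g((248,93),.048)])):
    q=np.array(q);m=q.mean(0);d=q[1]-q[0];print(n,q.round(4)[:,:2].tolist(),m.round(4),np.linalg.norm(d).round(4),np.degrees(np.arctan2(d[1],d[0])).round(2))
m0=np.mean(e,0);m1=np.mean(f,0);d=m1-m0;print(np.linalg.norm(d),np.degrees(np.arctan2(d[1],d[0])),(m0+m1)/2)
```

```text
-y end [[0.4417, -0.3958], [0.4988, -0.3754]] [ 0.4702 -0.3856  0.012 ] 0.0607 19.69
+y end [[0.3782, -0.21], [0.4361, -0.1914]] [ 0.4072 -0.2007  0.012 ] 0.0609 17.87
jaw front top [[0.4012, -0.2702], [0.4547, -0.2512]] [ 0.4279 -0.2607  0.0465] 0.0568 19.57
jaw rear should. outer [[0.4207, -0.3287], [0.4741, -0.31]] [ 0.4474 -0.3193  0.0465] 0.0566 19.27
stop back top [[0.3863, -0.2231], [0.4381, -0.2061]] [ 0.4122 -0.2146  0.048 ] 0.0544 18.16
stop face top [[0.3903, -0.2341], [0.4407, -0.2175]] [ 0.4155 -0.2258  0.048 ] 0.053 18.28
0.19535766637114788 108.83303132985029 [ 0.43869818 -0.29314639  0.012     ]
```

Run:
```python
from h import *
x,y=hold(.4388,-.2937,18.8,0,-.006);print(x,y)
plan(x,y,.050,108.8)
```

```text
0.4407335941713831 -0.2993798955606942
n 8 shift [0.155 0.052 0.938] turn [-0.      0.     -0.0037] | now [ 0.4374 -0.3319  0.2376] [-1.7999e+02  2.0000e-02  9.8220e+01]
```

```bash
python3 -m handwheel '[[0.155,0.05,0.94,0,0,-0.0037],[0.155,0.05,0.94,0,0,-0.0037],[0.155,0.05,0.94,0,0,-0.0037],[0.155,0.05,0.94,0,0,-0.0037],[0.155,0.05,0.94,0,0,-0.0037],[0.155,0.05,0.94,0,0,-0.0037],[0.155,0.05,0.94,0,0,-0.0037],[0.155,0.05,0.94,0,0,-0.0037]]'
python3 - <<'E'
from h import *
x,y=hold(.4388,-.2937,18.8,0,-.006)
plan(x,y,.034,108.8)
for n in("wrist","side"):
    w=bot.grab_frame(n); a=w["pixels"]
    if n=="side": a=cv2.resize(a[150:270,330:470],None,fx=5,fy=5)
    cv2.imwrite(f"pics/b_{n}.png",a)
E
```

```text
clock: 4.75
position: [0.4403, -0.2994, 0.0487]
tool_rot: [-3.141, 0.0, 1.901]
force: [-0.2, 1.1, -0.5]
grip_width: -0.0001
n 1 shift [-0.005  0.019  0.588] turn [-0.      0.      0.0004] | now [ 0.4403 -0.2994  0.0487] [-1.7998e+02  2.0000e-02  1.0894e+02]
```

View pics/b_wrist.png

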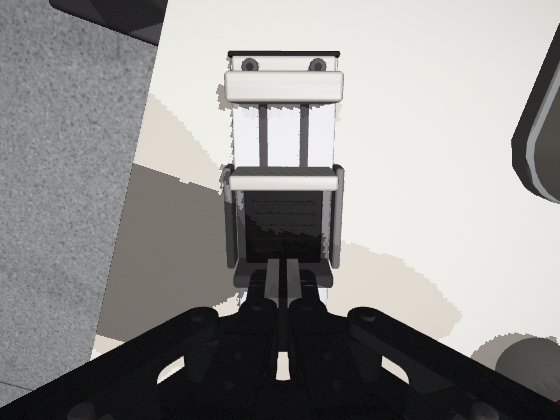

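View pics/b_side.png

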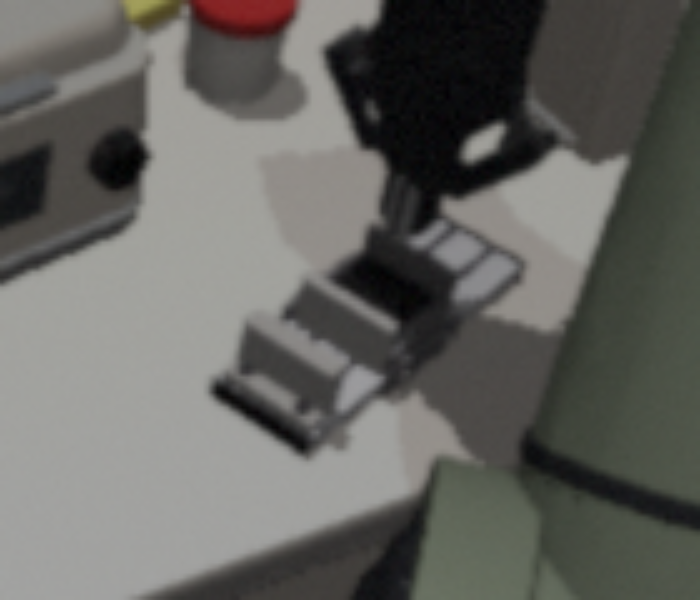

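Run:
```python
from h import *
w=bot.grab_frame("wrist"); s=bot.grab_frame("side")
P=bot.observe()["position"]
for nm,l in (("tcp",None),("jawfront",(0,.035,.0465)),("platerear",(0,.027,.0465)),("shfront",(0,-.021,.0465)),("shrear",(0,-.029,.0465)),("paddle c",(0,.003,.032)),("stopface",(0,.07,.048)),("end-",(0,-.098,.012)),("end+",(0,.098,.012))):
    X=P if l is None else np.array([*hold(.4388,-.2937,18.8,l[0],l[1]),l[2]])
    print(nm,proj(w,X).round(1),((proj(s,X)-[330,150])*5).round(0))
cv2.imwrite("pics/b_w2.png",cv2.resize(w["pixels"][150:300,200:360],None,fx=4,fy=4))
```

```text
tcp [284.6 256.6] [392. 257.]
jawfront [285.3 179.3] [344. 298.]
platerear [285.3 194.8] [353. 290.]
shfront [284.8 280. ] [407. 248.]
shrear [284.8 293. ] [416. 241.]
paddle c [284.9 230.1] [375. 289.]
stopface [285.7 106.4] [303. 328.]
end- [284.1 355.4] [476. 230.]
end+ [285.5  54.5] [258. 405.]
```

View pics/b_w2.png

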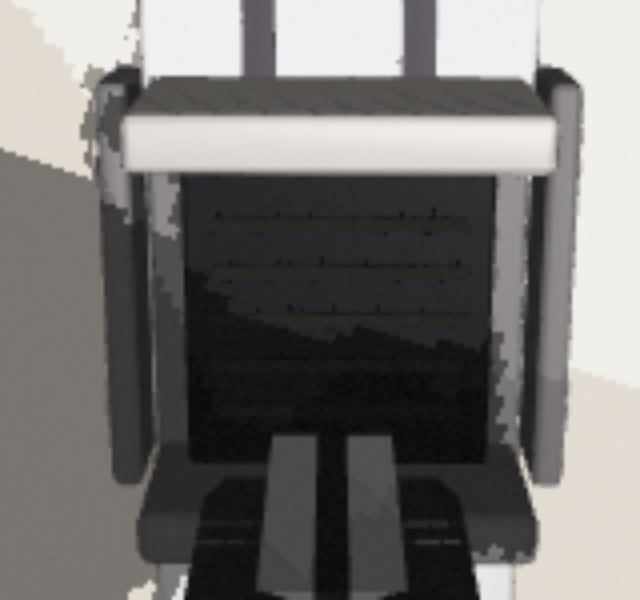

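Run:
```python
from h import *
s=bot.grab_frame("side")
a=cv2.resize(s["pixels"][175:245,370:440],None,fx=9,fy=9,interpolation=cv2.INTER_CUBIC)
a=cv2.convertScaleAbs(a,alpha=2.2,beta=10)
P=bot.observe()["position"]
def m(X,c):
    u=(proj(s,X)-[370,175]+.5)*9; cv2.circle(a,tuple(int(v) for v in u),4,c,1)
m(P,(0,0,255))
for lx in(-.028,.028):
    for ly in(.035,.027,-.021,-.029): m(np.array([*hold(.4388,-.2937,18.8,lx,ly),.0465]),(0,255,0))
cv2.imwrite("pics/b_s2.png",a)
```

```text
(no output)
```

View pics/b_s2.png

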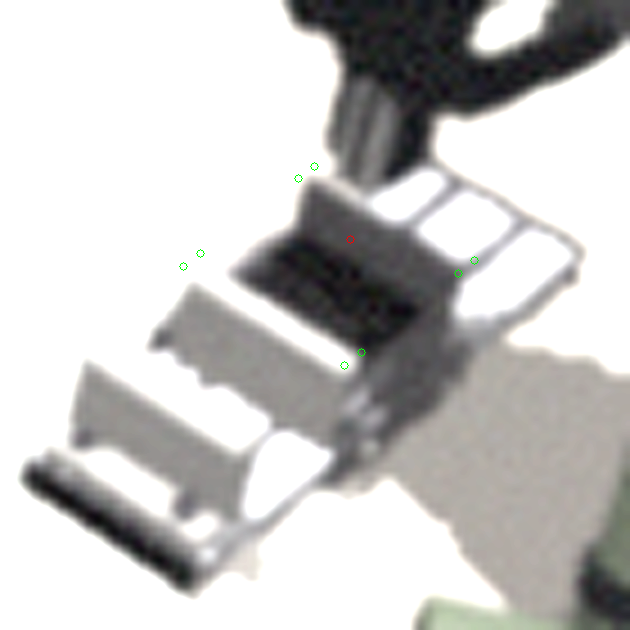

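Run:
```python
from h import *
w=bot.grab_frame("wrist"); s=bot.grab_frame("side")
print(bot.observe()["position"])
for z in(.04,.05,.06,.07,.08): 
    a=back(w,(284,259),z);b=back(s,(370+372/9,175+188/9),z);print(z,a.round(4),b.round(4))
```

```text
[ 0.44089029 -0.29939168  0.05053799]
0.04 [ 0.4439 -0.3068  0.04  ] [ 0.463  -0.3275  0.04  ]
0.05 [ 0.4424 -0.3026  0.05  ] [ 0.4546 -0.3189  0.05  ]
0.06 [ 0.4409 -0.2984  0.06  ] [ 0.4462 -0.3103  0.06  ]
0.07 [ 0.4395 -0.2942  0.07  ] [ 0.4379 -0.3017  0.07  ]
0.08 [ 0.438 -0.29   0.08 ] [ 0.4295 -0.2932  0.08  ]
```

```bash
python3 -m handwheel '[[0,0,0.3,0,0,0],[0,0,0.3,0,0,0],[0,0,0,0,0,0]]'
python3 - <<'E'
from h import *
s=bot.grab_frame("side");o=bot.observe();print(o["position"],o["force"],o["clock"])
a=cv2.resize(s["pixels"][175:245,370:440],None,fx=9,fy=9,interpolation=cv2.INTER_CUBIC)
a=cv2.convertScaleAbs(a,alpha=2.2,beta=10)
cv2.imwrite("pics/b_s3.png",a)
w=bot.grab_frame("wrist");cv2.imwrite("pics/b_w3.png",cv2.resize(w["pixels"][150:300,200:360],None,fx=4,fy=4))
E
```

```text
clock: 5.48
position: [0.4401, -0.2985, 0.0339]
tool_rot: [-3.141, -0.001, 1.903]
force: [0.0, 1.0, 0.5]
grip_width: -0.0003
[ 0.44033353 -0.29852091  0.0342494 ] [-0.15049276  0.37955035 -0.23356502] 5.525
```

View pics/b_s3.png

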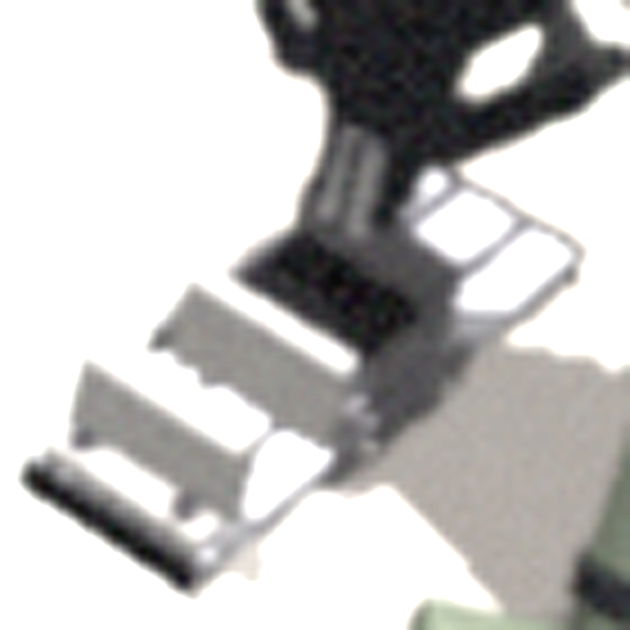

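View pics/b_w3.png

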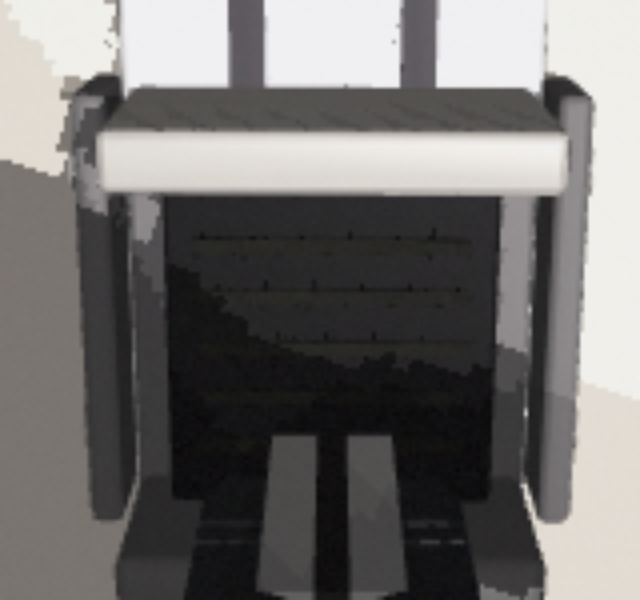

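```bash
for i in 1; do python3 -m handwheel '[[0,0,0.1,0,0,0],[0,0,0.1,0,0,0],[0,0,0,0,0,0]]'; done
```

```text
clock: 5.95
position: [0.4404, -0.2986, 0.0294]
tool_rot: [-3.141, -0.0, 1.904]
force: [0.5, -0.3, 0.3]
grip_width: 0.0002
```

```bash
python3 -m handwheel '[[0,0,0.16,0,0,0],[0,0,0.16,0,0,0],[0,0,0,0,0,0]]'
```

```text
clock: 6.32
position: [0.4403, -0.2986, 0.0212]
tool_rot: [-3.141, -0.001, 1.903]
force: [-0.5, -0.5, 0.1]
grip_width: -0.0004
```

Run:
```python
from h import *
s=bot.grab_frame("side");o=bot.observe();print(o["position"],o["force"],o["clock"],np.degrees(o["tool_rot"]))
a=cv2.resize(s["pixels"][175:245,370:440],None,fx=9,fy=9,interpolation=cv2.INTER_CUBIC)
a=cv2.convertScaleAbs(a,alpha=3.2,beta=10)
cv2.imwrite("pics/b_s4.png",a)
w=bot.grab_frame("wrist");cv2.imwrite("pics/b_w4.png",cv2.resize(w["pixels"][150:300,200:360],None,fx=4,fy=4))
```

```text
[ 0.44043889 -0.29861103  0.02142437] [-0.01635752  0.68588298 -0.36075387] 6.375 [-1.79990306e+02 -1.71229414e-02  1.09064031e+02]
```

View pics/b_s4.png

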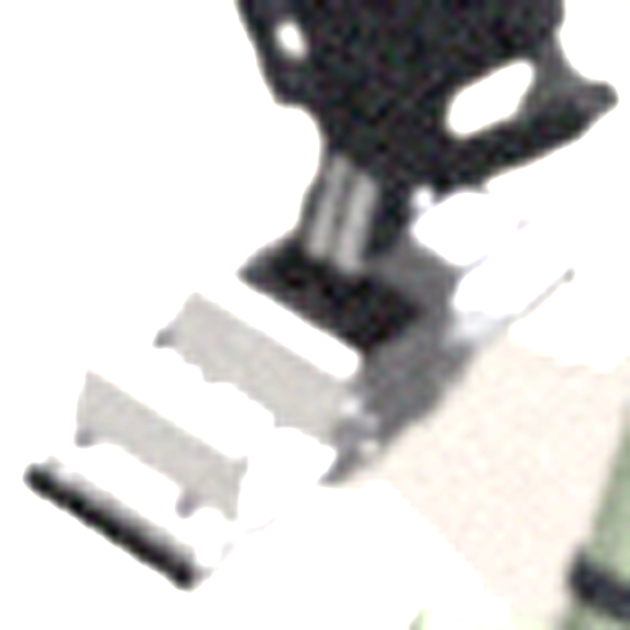

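View pics/b_w4.png

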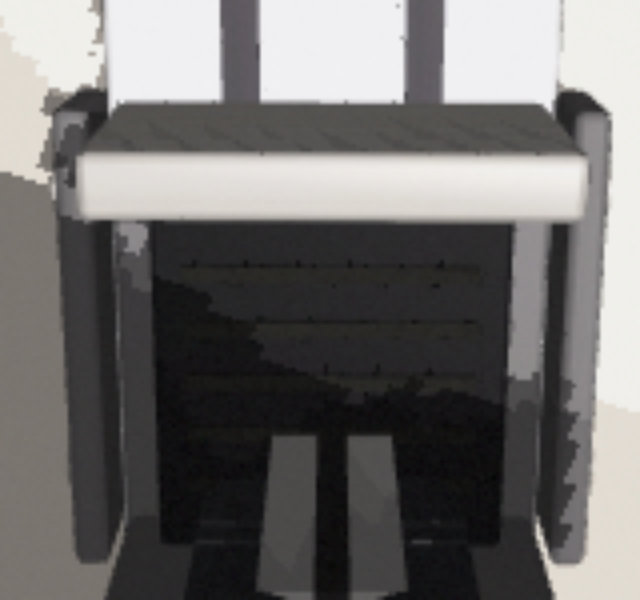

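```bash
python3 -m handwheel '[[0,0,0.12,0,0,0],[0,0,0.04,0,0,0],[0,0,0,0,0,0]]';python3 -m handwheel '[[0,0,0.08,0,0,0],[0,0,0,0,0,0]]'
```

```text
clock: 6.8
position: [0.4404, -0.2987, 0.0175]
tool_rot: [-3.141, -0.0, 1.903]
force: [0.6, -0.0, 0.3]
grip_width: -0.0003
clock: 7.05
position: [0.4404, -0.2986, 0.0155]
tool_rot: [-3.141, -0.0, 1.904]
force: [0.4, -0.1, -0.6]
grip_width: -0.0001
```

```bash
python3 -m handwheel '[[0,0,0.08,0,0,0],[0,0,0,0,0,0]]'
python3 - <<'E'
from h import *
s=bot.grab_frame("side")
a=cv2.resize(s["pixels"][175:245,370:440],None,fx=9,fy=9,interpolation=cv2.INTER_CUBIC)
a=cv2.convertScaleAbs(a,alpha=3.2,beta=10)
cv2.imwrite("pics/b_s5.png",a)
E
```

```text
clock: 7.3
position: [0.4404, -0.2987, 0.0135]
tool_rot: [-3.141, -0.0, 1.903]
force: [0.4, 0.8, -0.1]
grip_width: 0.0003
```

View pics/b_s5.png

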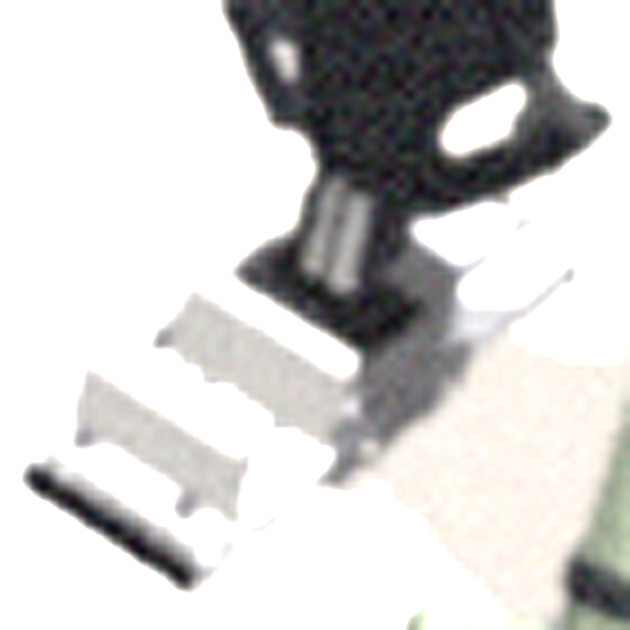

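```bash
python3 -m handwheel '[[0,0,0.06,0,0,0],[0,0,0,0,0,0]]';python3 -m handwheel '[[0,0,0.06,0,0,0],[0,0,0,0,0,0]]'
```

```text
clock: 7.6
position: [0.4404, -0.2987, 0.012]
tool_rot: [-3.141, -0.0, 1.903]
force: [-0.6, -0.2, -0.1]
grip_width: -0.0
clock: 7.85
position: [0.4404, -0.2987, 0.0105]
tool_rot: [-3.141, -0.0, 1.903]
force: [-0.3, 0.3, 0.3]
grip_width: -0.0002
```

Run:
```python
from h import *
s=bot.grab_frame("side");P=bot.observe()["position"]
d=np.array([-.3223,.9466,0])
for x in(0,.006,.011):
  for z in(.0135,.02,.03,.04): 
    q=np.array([.4404,-.2987,z])+x*d; print(x,z,((proj(s,q)-[370,175]+.5)*9).round(0))
a=cv2.resize(s["pixels"][175:245,370:440],None,fx=9,fy=9,interpolation=cv2.INTER_CUBIC)
a=cv2.convertScaleAbs(a,alpha=3.2,beta=10)
cv2.imwrite("pics/b_s6.png",a)
```

```text
0 0.0135 [324. 333.]
0 0.02 [329. 317.]
0 0.03 [335. 292.]
0 0.04 [342. 267.]
0.006 0.0135 [312. 342.]
0.006 0.02 [316. 326.]
0.006 0.03 [323. 302.]
0.006 0.04 [330. 276.]
0.011 0.0135 [302. 350.]
0.011 0.02 [306. 334.]
0.011 0.03 [313. 310.]
0.011 0.04 [320. 284.]
```

View pics/b_s6.png

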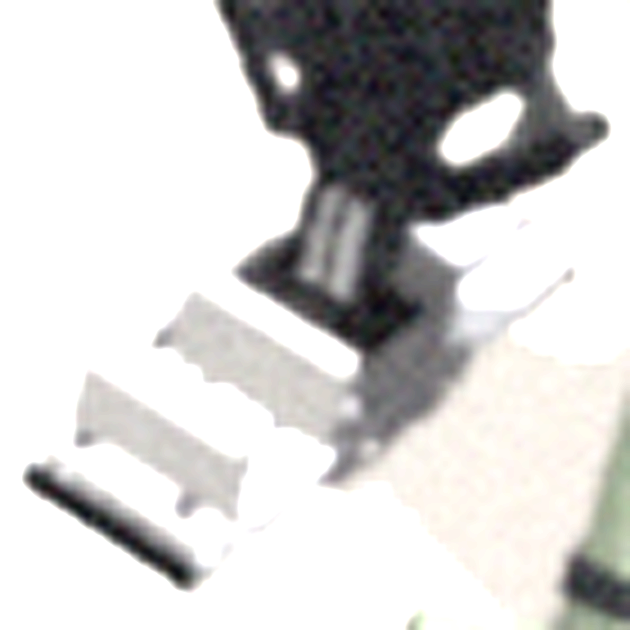

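```bash
python3 -m handwheel '[[0,0,0.08,0,0,0],[0,0,0,0,0,0]]';python3 -m handwheel '[[0,0,0.08,0,0,0],[0,0,0,0,0,0]]'
```

```text
clock: 8.15
position: [0.4404, -0.2987, 0.0084]
tool_rot: [-3.141, -0.0, 1.903]
force: [-0.6, -0.4, 1.0]
grip_width: -0.0003
clock: 8.4
position: [0.4405, -0.2987, 0.0065]
tool_rot: [-3.142, -0.0, 1.903]
force: [-0.3, -0.2, 1.0]
grip_width: 0.0
```

```bash
python3 -m handwheel '[[0,0,0.06,0,0,0],[0,0,0,0,0,0]]';python3 - <<'E'
from h import *
s=bot.grab_frame("side");w=bot.grab_frame("wrist")
a=cv2.resize(s["pixels"][175:245,370:440],None,fx=9,fy=9,interpolation=cv2.INTER_CUBIC)
a=cv2.convertScaleAbs(a,alpha=3.2,beta=10)
b=cv2.convertScaleAbs(cv2.resize(w["pixels"][150:300,200:360],None,fx=4,fy=4),alpha=2)
cv2.imwrite("pics/b_s7.png",a);cv2.imwrite("pics/b_w7.png",b)
E
```

```text
clock: 8.65
position: [0.4405, -0.2987, 0.0051]
tool_rot: [3.142, 0.0, 1.903]
force: [-0.5, 0.1, 3.9]
grip_width: -0.0001
```

View pics/b_s7.png

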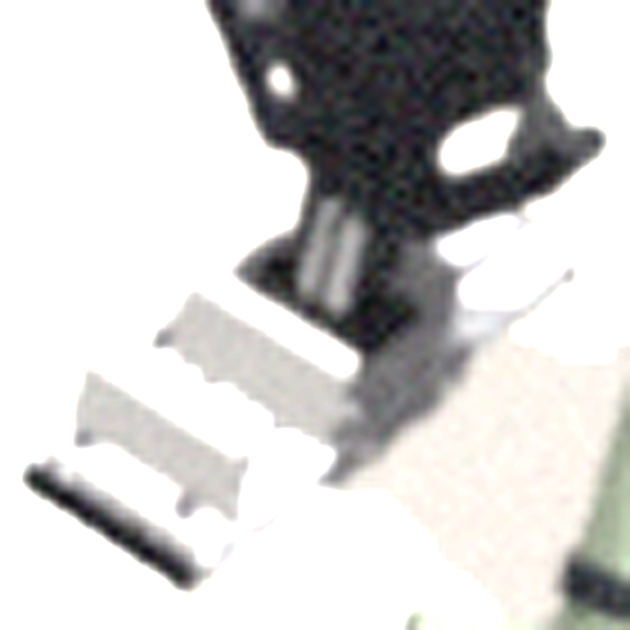

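View pics/b_w7.png

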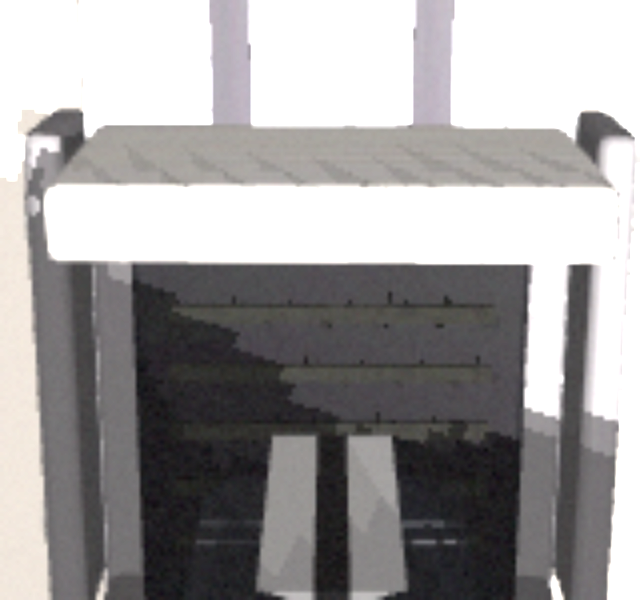

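```bash
python3 -m handwheel '[[0,0,0.06,0,0,0],[0,0,0,0,0,0]]';python3 -m handwheel '[[0,0,0.06,0,0,0],[0,0,0,0,0,0]]'
```

```text
clock: 9.0
position: [0.4405, -0.2988, 0.0036]
tool_rot: [3.142, 0.0, 1.903]
force: [0.7, -0.3, 4.2]
grip_width: -0.0002
clock: 9.25
position: [0.4406, -0.2988, 0.0021]
tool_rot: [3.141, 0.0, 1.903]
force: [-0.5, -0.4, 5.6]
grip_width: 0.0004
```

```bash
python3 -m handwheel '[[0,0,0.06,0,0,0],[-0.2,0,0,0,0,0],[-0.2,0,0,0,0,0],[-0.2,0,0,0,0,0],[-0.2,0,0,0,0,0],[-0.2,0,0,0,0,0],[-0.2,0,0,0,0,0],[-0.2,0,0,0,0,0]]';python3 -m handwheel '[[-0.2,0,0,0,0,0],[-0.15,0,0,0,0,0],[0,0,0,0,0,0]]'
```

```text
clock: 10.25
position: [0.4518, -0.3319, 0.0006]
tool_rot: [-3.141, -0.0, 1.903]
force: [-1.2, 0.4, 5.6]
grip_width: -0.0005
clock: 10.62
position: [0.4545, -0.3393, 0.0004]
tool_rot: [-3.141, -0.001, 1.904]
force: [-2.8, 4.9, 5.6]
grip_width: 0.0
```

Run:
```python
from h import *
w=bot.grab_frame("wrist");cv2.imwrite("pics/c_w.png",w["pixels"]);np.save("w2.npy",w,allow_pickle=True);print(bot.observe()["force"])
for l in((0,.07,.048),(-.028,-.005,.0465),(.028,-.005,.0465),(0,-.013,.0465)): print(l,proj(w,np.array([*hold(.4388,-.2937,18.8,l[0],l[1]),l[2]])).round(1))
```

```text
[-1.60737734  4.90356593  4.80786212]
(0, 0.07, 0.048) [284.4 -49.6]
(-0.028, -0.005, 0.0465) [207.  192.5]
(0.028, -0.005, 0.0465) [359.4 193.1]
(0, -0.013, 0.0465) [283.1 213.7]
```

View pics/c_w.png

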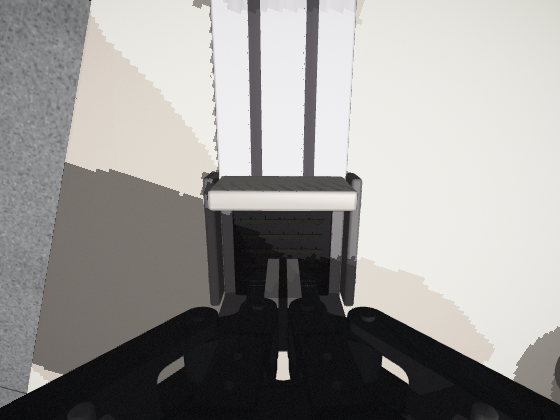

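```bash
python3 -m handwheel '[[0.05,0,0,0,0,0],[0,0,-0.4,0,0,0],[0,0,-1,0,0,0],[0.2,0,-1,0,0,0],[0.5,0,-1,0,0,0],[1,0,-1,0,0,0],[1,0,-1,0,0,0],[1,0,-1,0,0,0]]'
python3 - <<'E'
from h import *
w=bot.grab_frame("wrist");cv2.imwrite("pics/d_w.png",w["pixels"])
plan(.427,.264-.06,.24,82.7)
E
```

```text
clock: 11.68
position: [0.4237, -0.2506, 0.1618]
tool_rot: [-3.141, 0.0, 1.904]
force: [1.0, 1.1, 0.5]
grip_width: -0.0006
n 19 shift [ 0.953  0.117 -0.16 ] turn [0.     0.     0.0039] | now [ 0.4241 -0.2483  0.1645] [1.7991e+02 9.0000e-02 1.0919e+02]
```

View pics/d_w.png

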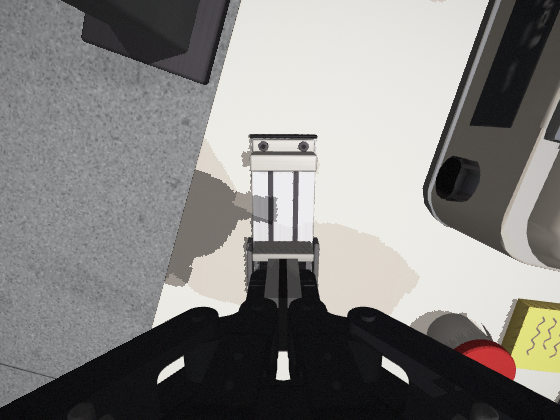

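```bash
R='nope'; python3 -m handwheel '[[0.95,0.12,-0.2,0,0,0.004],[0.95,0.12,-0.2,0,0,0.004],[0.95,0.12,-0.2,0,0,0.004],[0.95,0.12,-0.2,0,0,0.004],[0.95,0.12,-0.2,0,0,0.004],[0.95,0.12,-0.2,0,0,0.004],[0.95,0.12,-0.2,0,0,0.004],[0.95,0.12,-0.2,0,0,0.004]]' -1; python3 -m handwheel '[[0.95,0.12,-0.1,0,0,0.004],[0.95,0.12,-0.1,0,0,0.004],[0.95,0.12,-0.1,0,0,0.004],[0.95,0.12,-0.1,0,0,0.004],[0.95,0.12,-0.1,0,0,0.004],[0.95,0.12,-0.1,0,0,0.004],[0.95,0.12,-0.1,0,0,0.004],[0.95,0.12,-0.1,0,0,0.004]]'
python3 - <<'E'
from h import *
w=bot.grab_frame("wrist");cv2.imwrite("pics/e_w.png",w["pixels"]);np.save("w3.npy",w,allow_pickle=True)
for d in bot.trace(w,"carton"): print(d["score"],d["point"],back(w,d["point"],.035))
plan(.427,.264,.2,82.7)
E
```

```text
clock: 12.72
position: [0.4012, -0.0609, 0.2011]
tool_rot: [-3.142, 0.0, 1.702]
force: [1.2, -0.6, -0.1]
grip_width: 0.0853
clock: 13.72
position: [0.4171, 0.1296, 0.221]
tool_rot: [3.141, 0.0, 1.501]
force: [0.7, -0.4, 0.1]
grip_width: 0.0857
0.93 [294.7, 214.5] [0.42802177 0.09506051 0.035     ]
0.89 [282.2, 41.3] [0.42660568 0.26604836 0.035     ]
0.75 [386.0, 164.7] [0.52608815 0.1422855  0.035     ]
0.59 [309.0, 132.8] [0.44772867 0.1802603  0.035     ]
n 6 shift [ 0.888 -0.017  0.141] turn [ 0.     -0.      0.0016] | now [0.4172 0.1311 0.2211] [ 1.7998e+02 -6.0000e-02  8.6140e+01]
```

View pics/e_w.png

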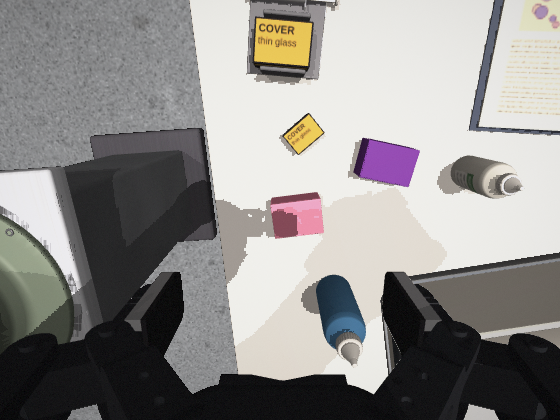

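```bash
python3 -m handwheel '[[0.9,0,0.2,0,0,0.0024],[0.9,0,0.2,0,0,0.0024],[0.9,0,0.2,0,0,0.0024],[0.9,0,0.2,0,0,0.0024],[0,0,0,0,0,0]]'
python3 - <<'E'
from h import *
w=bot.grab_frame("wrist");cv2.imwrite("pics/f_w.png",w["pixels"]);np.save("w4.npy",w,allow_pickle=True)
for d in bot.trace(w,"carton")[:2]:
    r=d["region"].astype(np.uint8);c=max(cv2.findContours(r,0,2)[0],key=cv2.contourArea); print(d["score"],d["point"],back(w,d["point"],.035),cv2.minAreaRect(c))
E
```

```text
clock: 14.45
position: [0.4251, 0.2192, 0.2004]
tool_rot: [-3.141, -0.0, 1.443]
force: [0.2, 0.7, -0.4]
grip_width: 0.0851
0.82 [410.2, 7.8] [0.55528155 0.36301317 0.035     ] ((408.5, 13.5), (27.0, 53.0), 90.0)
0.78 [306.3, 219.5] [0.44511942 0.18346418 0.035     ] ((303.0000305175781, 217.50003051757812), (28.991374969482422, 36.06244659423828), 45.0)
```

View pics/f_w.png

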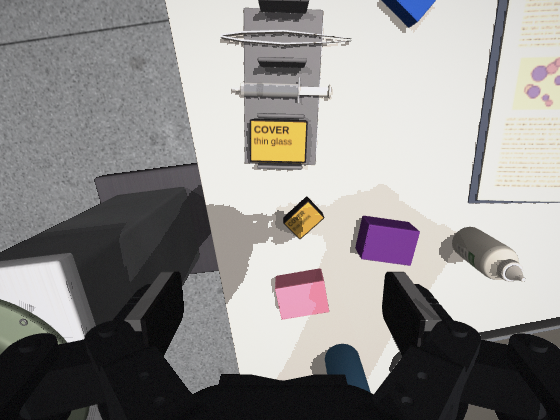

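Run:
```python
import cv2
a=cv2.imread('pics/f_w.png');cv2.imwrite('pics/f_c.png',cv2.resize(a[60:180,220:360],None,fx=5,fy=5,interpolation=cv2.INTER_CUBIC))
```

```text
(no output)
```

View pics/f_c.png

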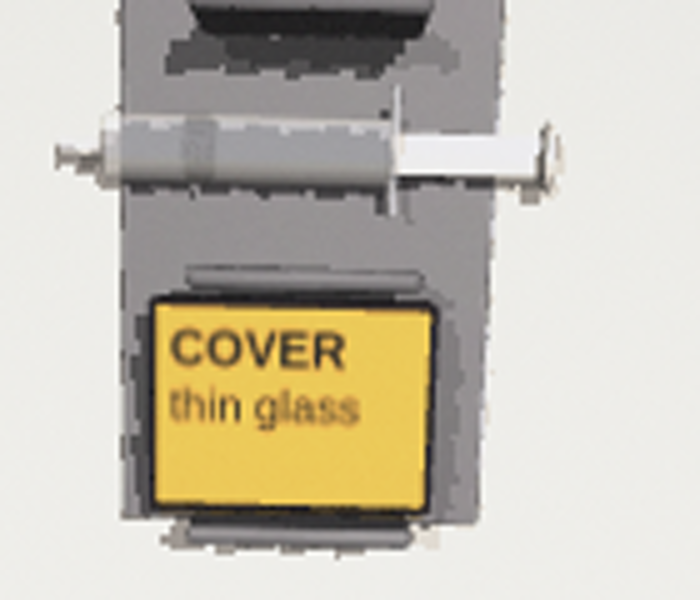

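Run:
```python
from h import *
w=np.load("w4.npy",allow_pickle=True).item()
c=np.array([back(w,(220+u/5,60+v/5),.035) for u,v in[(152,297),(438,300),(430,516),(156,508)]])
print(c.round(4),c.mean(0)); d=(c[1]+c[2]-c[0]-c[3])/2;print(np.linalg.norm(d),np.degrees(np.arctan2(d[1],d[0])))
d=(c[0]+c[1]-c[2]-c[3])/2;print(np.linalg.norm(d),np.degrees(np.arctan2(d[1],d[0])))
c=np.array([back(w,(220+u/5,60+v/5),.04) for u,v in[(187,275),(424,281),(162,537),(410,540)]]);print(c.round(4))
m=(c[0]+c[1]-c[2]-c[3])/2;print(np.degrees(np.arctan2(m[1],m[0])),c.mean(0))
c=np.array([back(w,(220+u/5,60+v/5),.003) for u,v in[(122,518),(478,522),(120,5),(500,5)]]);print(c.round(4))
d=c[3]-c[1];e=c[2]-c[0];print(np.degrees(np.arctan2(d[1],d[0])),np.degrees(np.arctan2(e[1],e[0])))
plan(.428,.264,.045,82.5)
```

```text
[[0.4035 0.2887 0.035 ]
 [0.457  0.2812 0.035 ]
 [0.4511 0.2409 0.035 ]
 [0.3981 0.2493 0.035 ]] [0.42743463 0.26503543 0.035     ]
0.05384220111460693 -8.483684613758879
0.04025478356937586 81.92526333656161
[[0.411  0.2918 0.04  ]
 [0.4545 0.2851 0.04  ]
 [0.399  0.2442 0.04  ]
 [0.4465 0.2375 0.04  ]]
78.10361188914823 [0.42773611 0.26464556 0.04      ]
[[0.3871 0.2443 0.003 ]
 [0.4628 0.2336 0.003 ]
 [0.4028 0.3444 0.003 ]
 [0.4774 0.3348 0.003 ]]
81.77419546518473 81.03782405273176
n 7 shift [ 0.265 -0.019  0.889] turn [-0.  0.  0.] | now [0.4253 0.2177 0.2006] [-1.7999e+02  3.0000e-02  8.2580e+01]
```

```bash
python3 -m handwheel '[[0.27,-0.02,0.98,0,0,0],[0.27,-0.02,0.98,0,0,0],[0.27,-0.02,0.98,0,0,0],[0.27,-0.02,0.98,0,0,0],[0.27,-0.02,0.98,0,0,0],[0.27,-0.02,0.98,0,0,0.0008],[0.27,-0.02,0.94,0,0,0.0008],[0,0,0,0,0,0]]'
python3 - <<'E'
from h import *
s=bot.grab_frame("side");w=bot.grab_frame("wrist");plan(.4275,.265,-.02,82);P=bot.observe()["position"]
cv2.imwrite("pics/g_w.png",w["pixels"])
a=cv2.resize(s["pixels"][220:340,130:270],None,fx=5,fy=5,interpolation=cv2.INTER_CUBIC);a=cv2.convertScaleAbs(a,alpha=2,beta=10)
cv2.imwrite("pics/g_s.png",a)
E
```

```text
clock: 15.55
position: [0.4276, 0.2648, 0.0294]
tool_rot: [-3.14, 0.002, 1.431]
force: [0.7, 0.5, 1.0]
grip_width: 0.0855
n 3 shift [-0.003 -0.012  0.678] turn [ 0.  0. -0.] | now [0.4284 0.2651 0.0308] [1.7998e+02 1.0000e-02 8.1970e+01]
```

View pics/g_w.png

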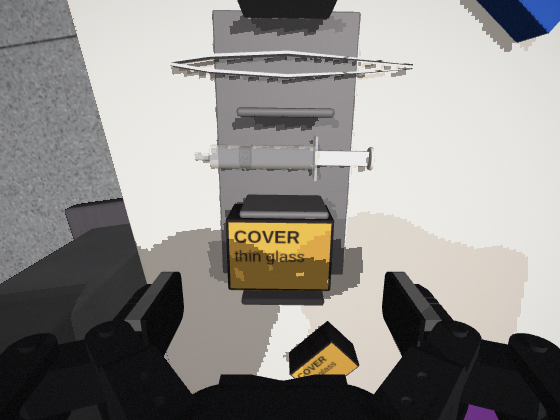

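View pics/g_s.png

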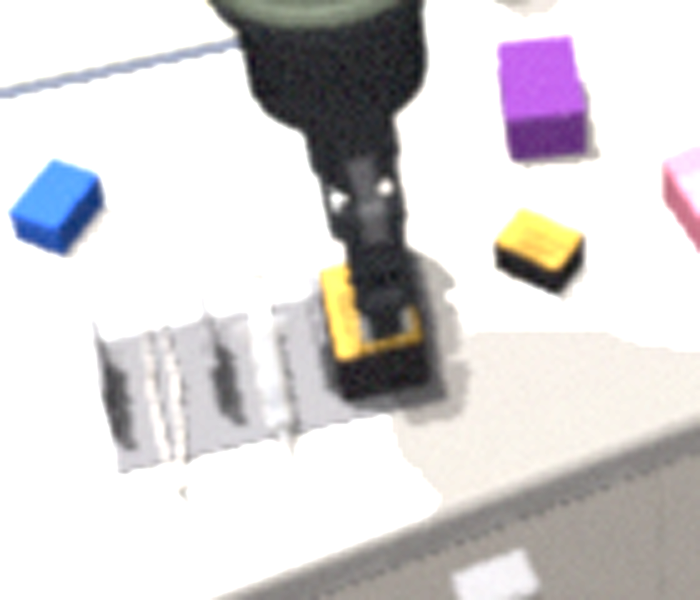

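```bash
python3 -m handwheel '[[0,-0.02,0.68,0,0,0],[0,-0.02,0.68,0,0,0],[0,0,0.4,0,0,0],[0,0,0.3,0,0,0],[0,0,0,0,0,0]]'
python3 - <<'E'
from h import *
s=bot.grab_frame("side");print(bot.observe()["force"],bot.observe()["position"])
a=cv2.resize(s["pixels"][260:320,170:240],None,fx=9,fy=9,interpolation=cv2.INTER_CUBIC);a=cv2.convertScaleAbs(a,alpha=2.5,beta=10)
cv2.imwrite("pics/g_s2.png",a)
E
```

```text
clock: 16.27
position: [0.4268, 0.266, -0.0219]
tool_rot: [-3.141, 0.0, 1.431]
force: [1.0, -0.7, 0.4]
grip_width: 0.0852
[-1.0249594  -0.33671846  0.52696107] [ 0.42701184  0.26607027 -0.02146371]
```

View pics/g_s2.png

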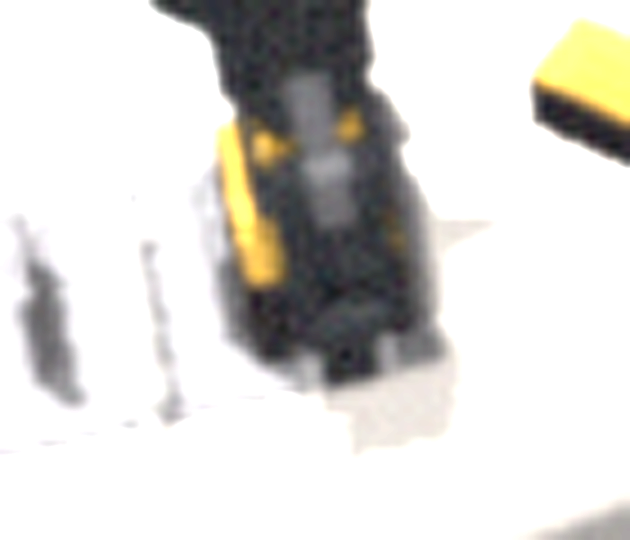

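```bash
python3 -m handwheel '[[0,0,0,0,0,0],[0,0,0,0,0,0],[0,0,0,0,0,0],[0,0,0,0,0,0]]' 1 30
python3 - <<'E'
from h import *
s=bot.grab_frame("side");w=bot.grab_frame("wrist");cv2.imwrite("pics/g_w3.png",w["pixels"]);print(bot.observe()["force"],bot.observe()["grip_width"])
a=cv2.resize(s["pixels"][260:320,170:240],None,fx=9,fy=9,interpolation=cv2.INTER_CUBIC);a=cv2.convertScaleAbs(a,alpha=2.5,beta=10)
cv2.imwrite("pics/g_s3.png",a)
E
```

```text
clock: 16.82
position: [0.4274, 0.266, -0.021]
tool_rot: [3.141, -0.0, 1.431]
force: [-0.9, 0.5, 4.6]
grip_width: 0.0547
[-0.59111614 -0.61930048  5.80717438] 0.054730945423535446
```

View pics/g_w3.png

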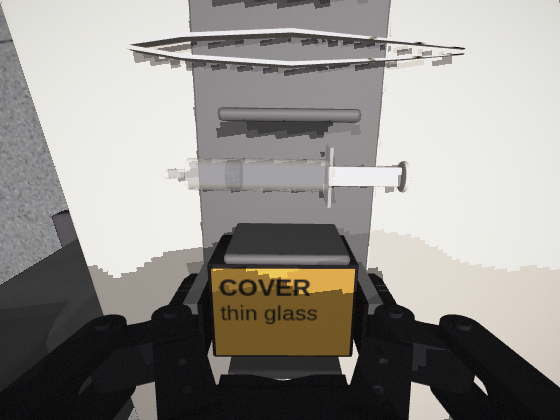

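View pics/g_s3.png

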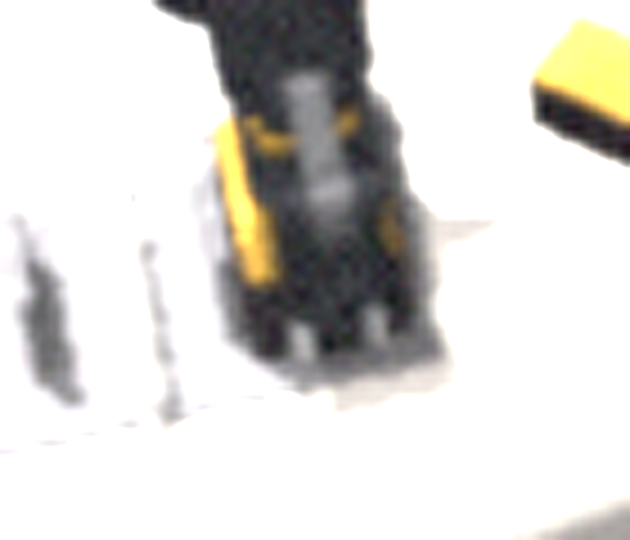

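```bash
python3 -m handwheel '[[0,0,-0.3,0,0,0],[0,0,-0.6,0,0,0],[0,0,-0.8,0,0,0],[0,0,-0.9,0,0,0],[0,0,-0.4,0,0,0],[0,0,0,0,0,0]]'
python3 - <<'E'
from h import *
w=bot.grab_frame("wrist");cv2.imwrite("pics/h_w.png",w["pixels"]);print(bot.observe()["grip_width"]);
plan(.545,.255,.05,82)
E
```

```text
clock: 17.68
position: [0.4276, 0.266, 0.0543]
tool_rot: [3.14, -0.001, 1.431]
force: [-0.3, 0.5, -1.0]
grip_width: 0.0544
0.05478195263737298
n 5 shift [0.046 0.945 0.029] turn [ 0. -0. -0.] | now [0.4272 0.2658 0.0536] [ 1.7998e+02 -1.0000e-02  8.1960e+01]
```

View pics/h_w.png

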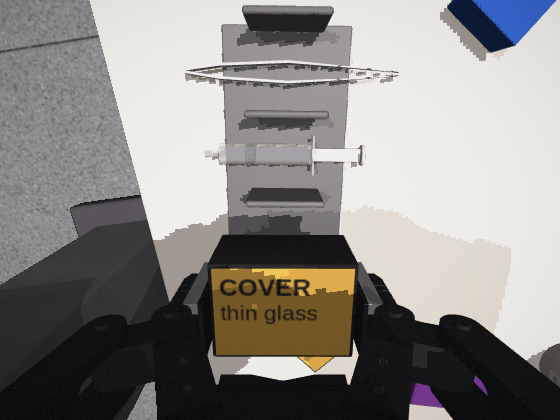

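```bash
python3 -m handwheel '[[0.05,0.6,0,0,0,0],[0.05,0.95,0,0,0,0],[0.05,0.95,0,0,0,0],[0.05,0.95,0,0,0,0],[0.05,0.95,0,0,0,0],[0,0.33,0,0,0,0]]';  python3 -m handwheel '[[0,0,0.7,0,0,0],[0,0,0.9,0,0,0],[0,0,0.8,0,0,0],[0,0,0.4,0,0,0],[0,0,0.15,0,0,0],[0,0,0.08,0,0,0],[0,0,0,0,0,0]]'
```

```text
clock: 18.48
position: [0.5464, 0.255, 0.0527]
tool_rot: [-3.141, 0.0, 1.43]
force: [0.2, 0.5, -0.3]
grip_width: 0.0543
clock: 19.35
position: [0.5453, 0.2558, -0.0217]
tool_rot: [3.141, -0.0, 1.431]
force: [0.7, -1.1, -0.5]
grip_width: 0.0546
```

```bash
python3 -m handwheel '[[0,0,0.08,0,0,0],[0,0,0,0,0,0]]'; python3 -m handwheel '[[0,0,0,0,0,0],[0,0,0,0,0,0],[0,0,0,0,0,0]]' -1 30
python3 - <<'E'
from h import *
w=bot.grab_frame("wrist");cv2.imwrite("pics/i_w.png",w["pixels"])
plan(.545,.255,.06,172)
E
```

```text
clock: 19.6
position: [0.5453, 0.2557, -0.0239]
tool_rot: [3.141, -0.0, 1.431]
force: [1.1, -1.3, 1.0]
grip_width: 0.0547
clock: 19.98
position: [0.545, 0.2557, -0.0242]
tool_rot: [-3.142, 0.0, 1.431]
force: [-0.5, -0.7, -0.7]
grip_width: 0.0856
n 9 shift [-0.003 -0.002 -0.374] turn [ 0.     -0.     -0.0278] | now [ 0.5451  0.2557 -0.0241] [-180.     -0.     81.98]
```

View pics/i_w.png

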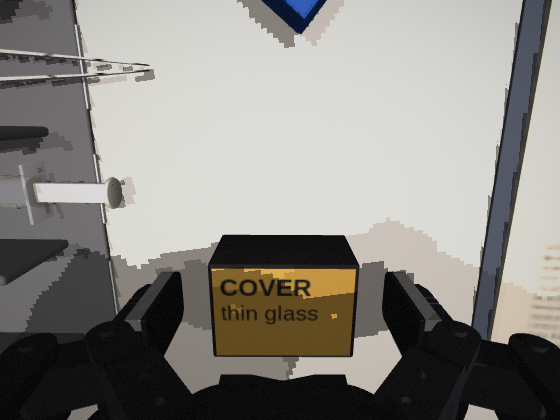

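```bash
python3 -m handwheel '[[0,0,-0.9,0,0,0],[0,0,-0.9,0,0,0],[0,0,-0.9,0,0,-0.015],[0,0,-0.9,0,0,-0.0278],[0,0,0,0,0,-0.0285],[0,0,0,0,0,-0.0285],[0,0,0,0,0,-0.0285],[0,0,0,0,0,-0.0285]]'; python3 -m handwheel '[[0,0,0,0,0,-0.0285],[0,0,0,0,0,-0.0285],[0,0,0,0,0,-0.0285],[0,0,0,0,0,-0.007],[0,0,0,0,0,0]]'
python3 - <<'E'
from h import *
w=bot.grab_frame("wrist");cv2.imwrite("pics/j_w.png",w["pixels"])
for d in bot.trace(w,"carton")[:3]: print(d["score"],d["point"],back(w,d["point"],.032))
plan(.545,.2555,-.024,172)
E
```

```text
clock: 21.02
position: [0.5456, 0.2556, 0.0678]
tool_rot: [3.14, 0.001, 2.422]
force: [0.0, -0.1, -0.6]
grip_width: 0.0854
clock: 21.65
position: [0.5456, 0.2555, 0.0673]
tool_rot: [3.141, 0.001, 2.996]
force: [0.0, 0.3, 0.2]
grip_width: 0.0853
0.98 [284.8, 224.6] [0.54063455 0.25657455 0.032     ]
0.95 [138.2, 82.4] [0.44592367 0.18750598 0.032     ]
0.83 [466.5, 220.4] [0.5544719  0.36970136 0.032     ]
n 4 shift [ 0.004 -0.001  0.908] turn [ 0.      0.     -0.0002] | now [0.5454 0.2556 0.0668] [1.8000e+02 6.0000e-02 1.7165e+02]
```

View pics/j_w.png

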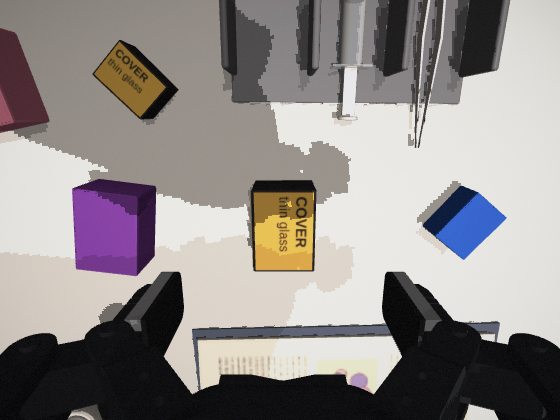

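Run:
```python
from h import *
w=bot.grab_frame("wrist")
print(np.array([back(w,u,.032) for u in((253,192),(316,192),(314,271),(254,271))]).round(4),back(w,(284,230.5),.032))
```

```text
[[0.5168 0.2405 0.032 ]
 [0.5224 0.2785 0.032 ]
 [0.5748 0.271  0.032 ]
 [0.569  0.2321 0.032 ]] [0.54415206 0.25562936 0.032     ]
```

```bash
python3 -m handwheel '[[0,0,0.9,0,0,0],[0,0,0.9,0,0,0],[0,0,0.9,0,0,0],[0,0,0.6,0,0,0],[0,0,0.17,0,0,0],[0,0,0,0,0,0]]'; python3 -m handwheel '[[0,0,0,0,0,0],[0,0,0,0,0,0],[0,0,0,0,0,0],[0,0,0,0,0,0],[0,0,0,0,0,0]]' 1 30
python3 - <<'E'
from h import *
w=bot.grab_frame("wrist");cv2.imwrite("pics/k_w.png",w["pixels"]);print(bot.observe()["position"])
E
```

```text
clock: 22.55
position: [0.5451, 0.2559, -0.0208]
tool_rot: [3.141, -0.0, 2.997]
force: [0.5, -0.3, 0.8]
grip_width: 0.0854
clock: 23.18
position: [0.5453, 0.2557, -0.0204]
tool_rot: [3.141, 0.001, 2.997]
force: [-0.3, -0.8, 5.8]
grip_width: 0.04
[ 0.54535729  0.25569011 -0.02039049]
```

View pics/k_w.png

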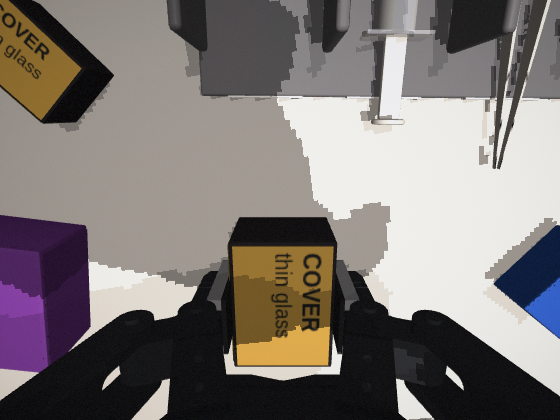

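```bash
python3 -m handwheel '[[0,0,-0.5,0,0,0],[0,0,-0.9,0,0,0],[0,0,-1,0,0,0],[0,0,-1,0,0,0.005],[0,0,-1,0,0,0.01],[0,0,-1,0,0,0.015],[0,0,-1,0,0,0.02],[0,0,-1,0,0,0.02]]'
python3 - <<'E'
from h import *
w=bot.grab_frame("wrist");cv2.imwrite("pics/l_w.png",w["pixels"])
plan(.425,.02,.19,110,12)
E
```

```text
clock: 24.22
position: [0.5449, 0.2559, 0.1667]
tool_rot: [3.141, 0.0, 2.554]
force: [-0.4, -0.3, -1.5]
grip_width: 0.0397
n 12 shift [-0.36  -0.826 -0.069] turn [0.0001 0.     0.0083] | now [0.5458 0.2569 0.1699] [1.7975e+02 1.2000e-01 1.4594e+02]
```

View pics/l_w.png

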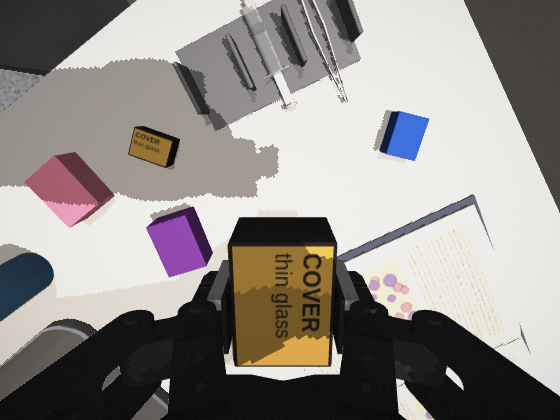

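```bash
python3 -m handwheel '[[-0.36,-0.83,-0.1,0,0,0.0083],[-0.36,-0.83,-0.1,0,0,0.0083],[-0.36,-0.83,-0.1,0,0,0.0083],[-0.36,-0.83,-0.1,0,0,0.0083],[-0.36,-0.83,-0.1,0,0,0.0083],[-0.36,-0.83,-0.1,0,0,0.0083],[-0.36,-0.83,-0.05,0,0,0.0083],[-0.36,-0.83,-0.05,0,0,0.0083]]'
python3 - <<'E'
from h import *
x,y=hold(.4388,-.2937,18.8,0,.038);print(x,y)
plan(x,y,.19,108.8)
E
```

```text
clock: 25.28
position: [0.4818, 0.087, 0.1829]
tool_rot: [3.141, 0.001, 2.139]
force: [-0.6, -0.2, -0.4]
grip_width: 0.0394
0.4265539035812406 -0.25772732811560356
n 12 shift [-0.951 -0.675 -0.024] turn [0.     0.     0.0032] | now [0.4818 0.087  0.1829] [1.7995e+02 4.0000e-02 1.2258e+02]
```

```bash
python3 -m handwheel '[[-0.9,-0.9,-0.2,0,0,0.0032],[-0.9,-0.9,-0.2,0,0,0.0032],[-0.95,-0.7,-0.1,0,0,0.0032],[-0.95,-0.68,0,0,0,0.0032],[-0.95,-0.68,0,0,0,0.0032],[-0.95,-0.68,0,0,0,0.0032],[-0.95,-0.68,0,0,0,0.0032],[-0.95,-0.5,0,0,0,0.0032]]'
python3 - <<'E'
from h import *
x,y=hold(.4388,-.2937,18.8,0,.038);print(x,y)
plan(x,y,.1,108.8)
E
```

```text
clock: 26.28
position: [0.4466, -0.1471, 0.1954]
tool_rot: [3.141, 0.001, 1.98]
force: [1.1, 1.0, -1.0]
grip_width: 0.0396
0.4265539035812406 -0.25772732811560356
n 4 shift [-0.954 -0.595  0.954] turn [0.     0.     0.0032] | now [ 0.4466 -0.1471  0.1954] [1.7997e+02 6.0000e-02 1.1342e+02]
```

```bash
python3 -m handwheel '[[-0.95,-0.6,0.8,0,0,0.0032],[-0.95,-0.6,0.95,0,0,0.0032],[-0.95,-0.6,0.95,0,0,0.0032],[-0.95,-0.6,0.95,0,0,0.0032],[0,0,0,0,0,0],[0,0,0,0,0,0]]'
python3 - <<'E'
from h import *
w=bot.grab_frame("wrist");cv2.imwrite("pics/m_w.png",w["pixels"]);np.save("w5.npy",w,allow_pickle=True)
s=bot.grab_frame("side");a=cv2.convertScaleAbs(cv2.resize(s["pixels"][150:270,330:470],None,fx=5,fy=5),alpha=2);cv2.imwrite("pics/m_s.png",a)
x,y=hold(.4388,-.2937,18.8,0,.038)
plan(x,y,.0,108.8)
for l in((-.028,.07,.048),(.028,.07,.048),(-.03,.03,.012),(.03,.03,.012)): print(l,proj(w,np.array([*hold(.4388,-.2937,18.8,l[0],l[1]),l[2]])).round(1))
E
```

```text
clock: 27.02
position: [0.4268, -0.2562, 0.104]
tool_rot: [3.141, 0.001, 1.9]
force: [0.3, 0.2, -0.4]
grip_width: 0.0393
n 5 shift [-0.01  -0.007  0.832] turn [0. 0. 0.] | now [ 0.4269 -0.2562  0.104 ] [1.7994e+02 6.0000e-02 1.0888e+02]
(-0.028, 0.07, 0.048) [239.7 177.3]
(0.028, 0.07, 0.048) [323.8 177.3]
(-0.03, 0.03, 0.012) [244.3 218.7]
(0.03, 0.03, 0.012) [319.3 218.7]
```

View pics/m_w.png

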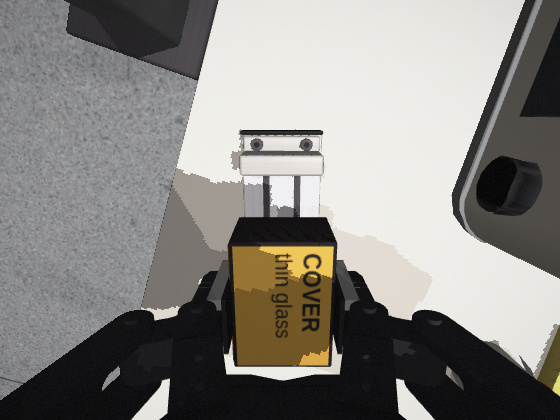

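View pics/m_s.png

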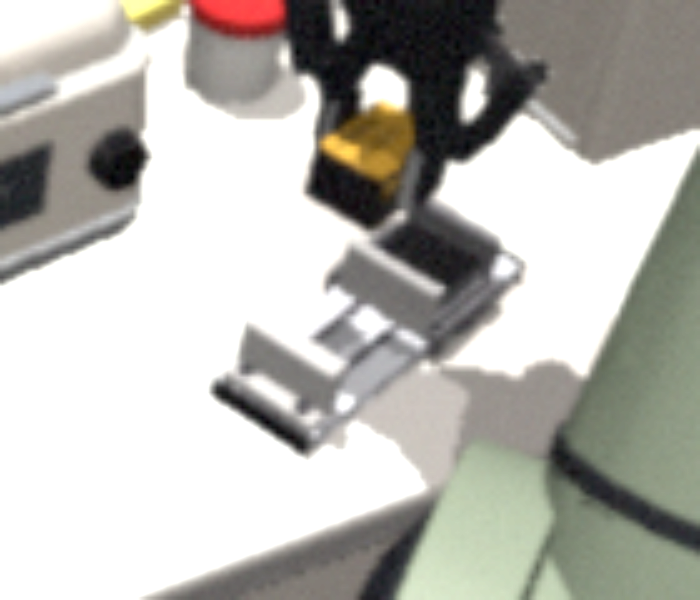

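```bash
python3 -m handwheel '[[-0.01,0,0.6,0,0,0],[-0.01,0,0.9,0,0,0],[-0.01,0,0.9,0,0,0],[-0.01,0,0.9,0,0,0],[-0.01,0,0.6,0,0,0],[0,0,0.2,0,0,0],[0,0,0,0,0,0]]'
python3 - <<'E'
from h import *
w=bot.grab_frame("wrist");cv2.imwrite("pics/n_w.png",w["pixels"])
s=bot.grab_frame("side");a=cv2.convertScaleAbs(cv2.resize(s["pixels"][175:245,370:440],None,fx=9,fy=9),alpha=2.2);cv2.imwrite("pics/n_s.png",a)
x,y=hold(.4388,-.2937,18.8,0,.038)
plan(x,y,-.0084,108.8,1)
E
```

```text
clock: 28.0
position: [0.4267, -0.2579, 0.0004]
tool_rot: [3.142, -0.0, 1.899]
force: [-0.3, 0.2, -0.3]
grip_width: 0.0396
n 1 shift [ 0.02  -0.008  0.371] turn [0.0001 0.0001 0.    ] | now [ 0.4269 -0.2581  0.0009] [1.7997e+02 4.0000e-02 1.0881e+02]
```

View pics/n_w.png

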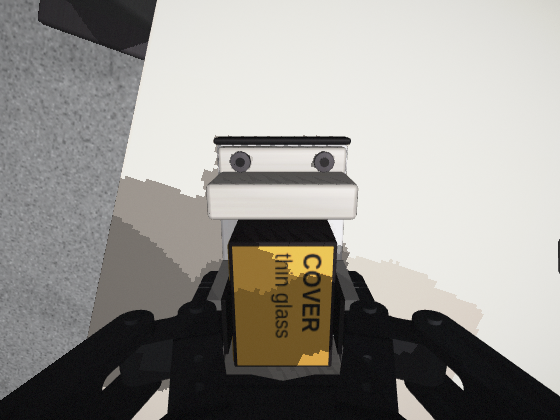

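View pics/n_s.png

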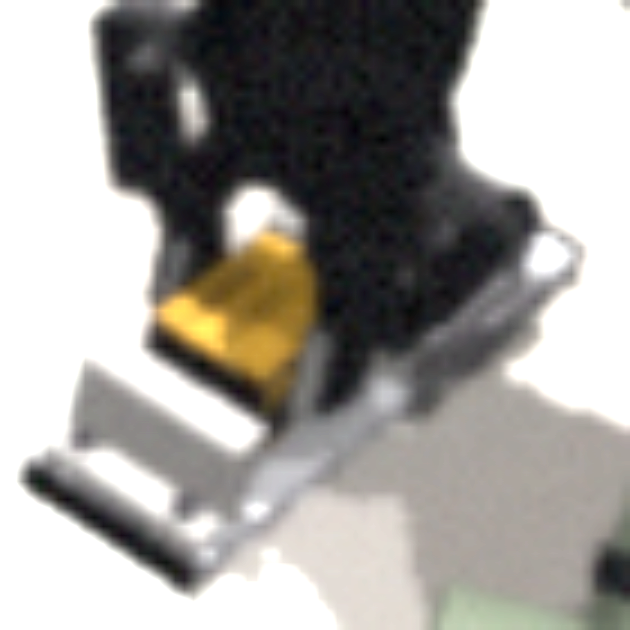

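```bash
python3 -m handwheel '[[0.02,0,0.2,0,0,0],[0,0,0.1,0,0,0],[0,0,0,0,0,0]]'; python3 -m handwheel '[[0,0,0.05,0,0,0],[0,0,0,0,0,0]]'
```

```text
clock: 28.48
position: [0.4263, -0.2575, -0.0073]
tool_rot: [-3.141, -0.0, 1.899]
force: [-0.0, -0.3, -0.7]
grip_width: 0.0394
clock: 28.72
position: [0.4265, -0.2575, -0.0084]
tool_rot: [3.142, 0.0, 1.899]
force: [0.1, -0.4, -0.4]
grip_width: 0.0394
```

```bash
python3 -m handwheel '[[0,0,0.04,0,0,0],[0,0,0,0,0,0]]'
```

```text
clock: 28.98
position: [0.4265, -0.2576, -0.0085]
tool_rot: [-3.141, 0.001, 1.899]
force: [-7.6, 2.6, 27.0]
grip_width: 0.0393
```

```bash
python3 -m handwheel '[[0,0,-0.03,0,0,0],[0,0,0,0,0,0]]'; python3 -m handwheel '[[0,0,0,0,0,0],[0,0,0,0,0,0],[0,0,0,0,0,0],[0,0,0,0,0,0]]' -1
python3 - <<'E'
from h import *
w=bot.grab_frame("wrist");cv2.imwrite("pics/o_w.png",w["pixels"])
E
```

```text
clock: 29.22
position: [0.4265, -0.2576, -0.0084]
tool_rot: [3.141, 0.0, 1.899]
force: [-1.6, 0.7, 9.0]
grip_width: 0.0395
clock: 29.72
position: [0.4264, -0.2575, -0.0087]
tool_rot: [-3.142, -0.0, 1.899]
force: [1.3, -0.7, -0.0]
grip_width: 0.0857
```

View pics/o_w.png

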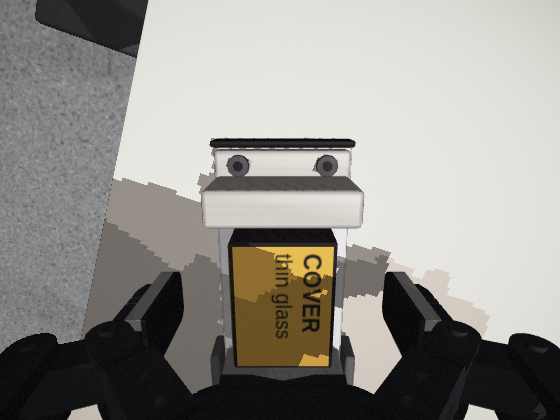

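```bash
python3 -m handwheel '[[0,0,-0.5,0,0,0],[0,0,-1,0,0,0],[0,0,-1,0,0,0],[0,0,-1,0,0,0],[0,0,-0.5,0,0,0],[0,0,0,0,0,0]]'
python3 - <<'E'
from h import *
w=bot.grab_frame("wrist");cv2.imwrite("pics/p_w.png",w["pixels"])
t=bot.grab_frame("side");cv2.imwrite("pics/p_s.png",cv2.convertScaleAbs(cv2.resize(t["pixels"][175:245,370:440],None,fx=9,fy=9),alpha=2.2))
x,y=hold(.4388,-.2937,18.8,0,-.031)
plan(x,y,.035,108.8)
E
```

```text
clock: 30.52
position: [0.4266, -0.2579, 0.092]
tool_rot: [3.141, 0.001, 1.899]
force: [0.3, -0.3, 0.2]
grip_width: 0.0853
n 3 shift [-0.925  0.005  0.744] turn [-0. -0.  0.] | now [ 0.4261 -0.2575  0.0909] [-1.7997e+02 -2.0000e-02  1.0880e+02]
```

View pics/p_w.png

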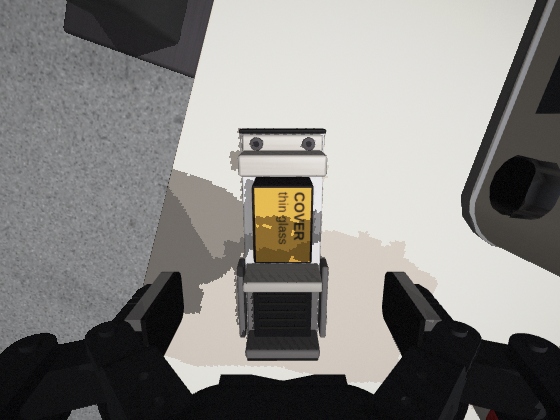

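View pics/p_s.png

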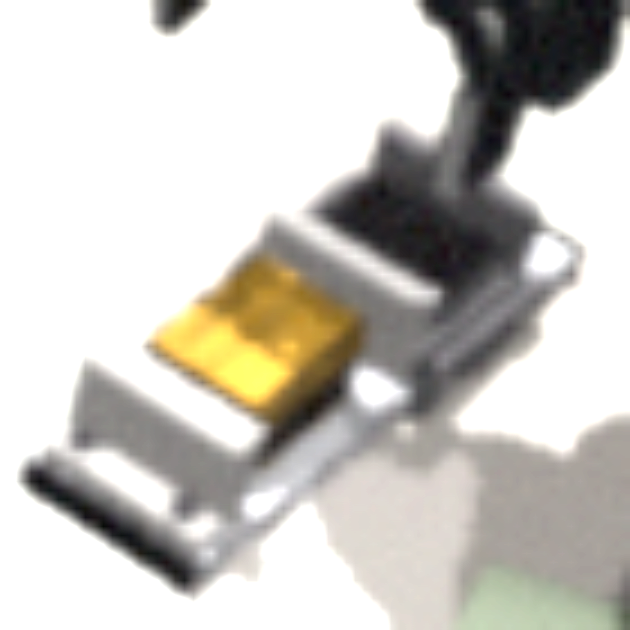

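```bash
python3 -m handwheel '[[-0.6,0,0,0,0,0],[-0.8,0,0.2,0,0,0],[-0.8,0,0.5,0,0,0],[-0.57,0,0.8,0,0,0],[0,0,0.74,0,0,0],[0,0,0.4,0,0,0],[0,0,0,0,0,0]]' 1 40
python3 - <<'E'
from h import *
x,y=hold(.4388,-.2937,18.8,0,-.031)
plan(x,y,.007,108.8)
w=bot.grab_frame("wrist");cv2.imwrite("pics/q_w.png",w["pixels"])
E
```

```text
clock: 31.5
position: [0.4484, -0.3224, 0.0247]
tool_rot: [-3.141, -0.001, 1.9]
force: [0.4, 0.1, 0.2]
grip_width: -0.0001
n 1 shift [-0.029  0.005  0.709] turn [-0.0001 -0.0002  0.0001] | now [ 0.4484 -0.3224  0.0247] [-1.7996e+02 -7.0000e-02  1.0885e+02]
```

View pics/q_w.png

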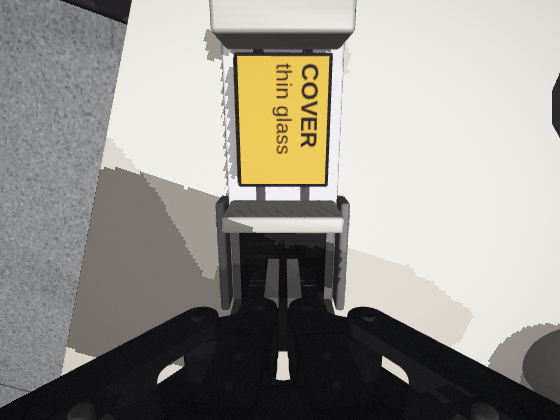

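```bash
python3 -m handwheel '[[0,0,0.5,0,0,0],[0,0,0.2,0,0,0],[0,0,0.1,0,0,0],[0,0,0.1,0,0,0],[0,0,0.05,0,0,0],[0,0,0,0,0,0]]'
```

```text
clock: 32.3
position: [0.4487, -0.3232, 0.0017]
tool_rot: [-3.141, 0.0, 1.899]
force: [-3.2, 0.7, 4.9]
grip_width: -0.0001
```

```bash
python3 -m handwheel '[[0,0,0.04,0,0,0],[0.1,0,0,0,0,0],[0.15,0,0,0,0,0],[0.15,0,0,0,0,0],[0.15,0,0,0,0,0],[0.15,0,0,0,0,0],[0.1,0,0,0,0,0],[0,0,0,0,0,0]]'; python3 -m handwheel '[[0.08,0,0,0,0,0],[0,0,0,0,0,0]]'
```

```text
clock: 33.3
position: [0.4423, -0.3044, 0.0009]
tool_rot: [-3.142, 0.001, 1.899]
force: [-2.8, -0.9, 5.7]
grip_width: 0.0002
clock: 33.55
position: [0.4421, -0.3029, 0.0011]
tool_rot: [3.141, 0.001, 1.899]
force: [-0.6, -2.7, 6.1]
grip_width: 0.0002
```

Run:
```python
from h import *
w=bot.grab_frame("wrist");cv2.imwrite("pics/r_w.png",w["pixels"]);o=bot.observe();d=np.array([-.3223,.9466])
print("ly",(np.array(o["position"])[:2]-[.4388,-.2937])@d,"along force",np.array(o["force"])[:2]@d)
t=bot.grab_frame("side");cv2.imwrite("pics/r_s.png",cv2.convertScaleAbs(cv2.resize(t["pixels"][175:245,370:440],None,fx=9,fy=9),alpha=2.2))
```

```text
ly -0.009823397234120368 along force -3.2996712556062855
```

View pics/r_w.png

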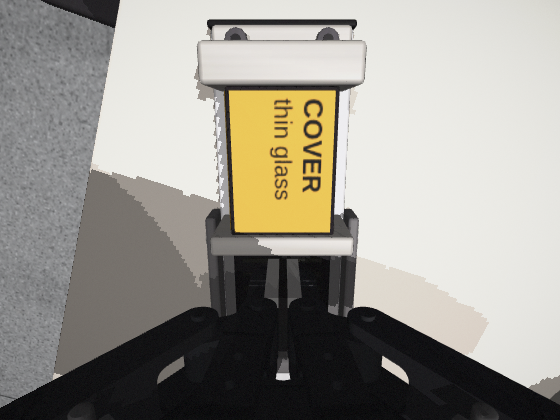

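View pics/r_s.png

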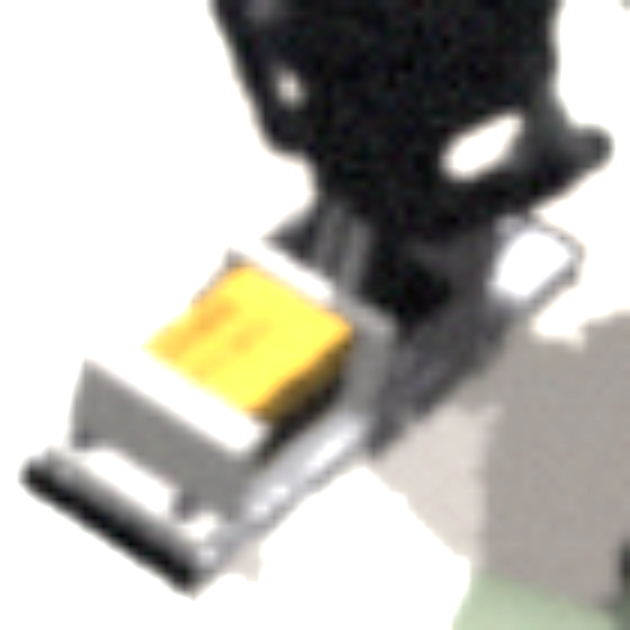

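```bash
cat > f.py <<'E'
from h import *
o=bot.observe();d=np.array([-.3223,.9466]);print("ly",((np.array(o["position"])[:2]-[.4388,-.2937])@d).round(4),"along F",(np.array(o["force"])[:2]@d).round(1))
E
python3 -m handwheel '[[0.08,0,0,0,0,0],[0,0,0,0,0,0]]';python3 f.py; python3 -m handwheel '[[0.06,0,0,0,0,0],[0,0,0,0,0,0]]';python3 f.py
```

```text
clock: 33.9
position: [0.4417, -0.3011, 0.0011]
tool_rot: [3.141, 0.002, 1.899]
force: [1.2, -3.3, 5.9]
grip_width: -0.0003
ly -0.0079 along F -3.5
clock: 34.15
position: [0.4413, -0.2997, 0.0011]
tool_rot: [3.14, 0.002, 1.899]
force: [1.2, -3.1, 5.2]
grip_width: 0.0001
ly -0.0065 along F -3.4
```

```bash
python3 -m handwheel '[[0.06,0,0,0,0,0],[0,0,0,0,0,0]]';python3 f.py; python3 -m handwheel '[[0.04,0,0,0,0,0],[0,0,0,0,0,0]]';python3 f.py
```

```text
clock: 34.4
position: [0.4408, -0.2982, 0.0011]
tool_rot: [3.14, 0.002, 1.899]
force: [1.8, -3.0, 6.8]
grip_width: -0.0002
ly -0.005 along F -3.4
clock: 34.65
position: [0.4406, -0.2974, 0.0011]
tool_rot: [3.14, 0.002, 1.899]
force: [1.2, -2.9, 5.9]
grip_width: 0.0001
ly -0.0041 along F -3.1
```

Run:
```python
from h import *
w=bot.grab_frame("wrist");cv2.imwrite("pics/s_w.png",cv2.resize(w["pixels"][10:270,180:380],None,fx=3,fy=2.3))
for nm,l in (("stopface",(0,.07,.048)),("jawfront35",(0,.015,.0465)),("platerear35",(0,.007,.0465)),("carton top end35",(0,.015,.044)),("carton top far",(0,.07,.044))):
    X=np.array([*hold(.4388,-.2937,18.8,l[0],l[1]),l[2]]); print(nm,(proj(w,X)[1]-10)*2.3)
```

```text
stopface 218.6457690222768
jawfront35 560.0533013711641
platerear35 603.0606023616267
carton top end35 554.3222082393845
carton top far 219.26070442208308
```

View pics/s_w.png

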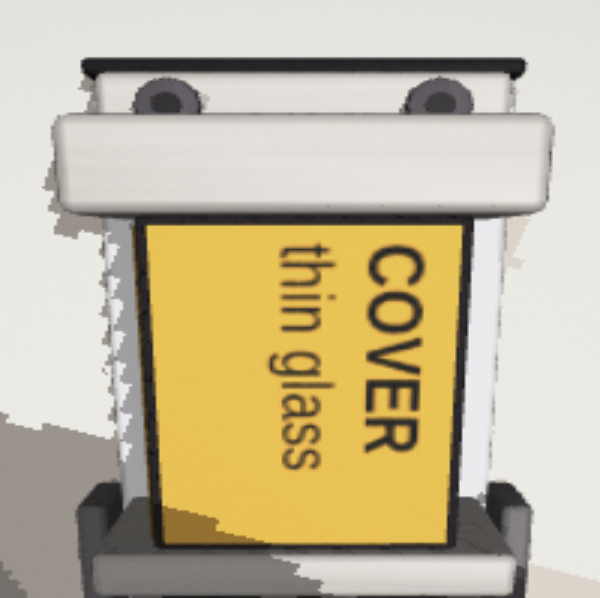

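```bash
python3 -m handwheel '[[0.04,0,0,0,0,0],[0,0,0,0,0,0]]';python3 f.py; python3 -m handwheel '[[0.03,0,0,0,0,0],[0,0,0,0,0,0]]';python3 f.py
```

```text
clock: 34.95
position: [0.4403, -0.2964, 0.0012]
tool_rot: [3.14, 0.002, 1.899]
force: [1.1, -4.1, 5.8]
grip_width: 0.0001
ly -0.0031 along F -4.2
clock: 35.2
position: [0.44, -0.2957, 0.0011]
tool_rot: [3.14, 0.002, 1.899]
force: [0.3, -4.2, 5.3]
grip_width: 0.0
ly -0.0023 along F -4.0
```

```bash
python3 -m handwheel '[[0.04,0,0,0,0,0],[0,0,0,0,0,0]]';python3 f.py; python3 -m handwheel '[[0.03,0,0,0,0,0],[0,0,0,0,0,0]]';python3 f.py;  python3 - <<'E'
from h import *
w=bot.grab_frame("wrist");cv2.imwrite("pics/t_w.png",cv2.resize(w["pixels"][10:270,180:380],None,fx=3,fy=2.3))
for nm,l in (("stopface",(0,.07,.048)),("jawfront35",(0,.015,.0465)),("platerear35",(0,.007,.0465)),("carton top end35",(0,.015,.044)),("carton top far",(0,.07,.044))):
    X=np.array([*hold(.4388,-.2937,18.8,l[0],l[1]),l[2]]); print(nm,(proj(w,X)[1]-10)*2.3)
E
```

```text
clock: 35.45
position: [0.44, -0.2957, 0.0012]
tool_rot: [3.14, 0.003, 1.898]
force: [2.7, -9.1, 2.3]
grip_width: 0.0001
ly -0.0022 along F -9.5
clock: 35.7
position: [0.44, -0.2957, 0.0013]
tool_rot: [3.14, 0.004, 1.898]
force: [6.4, -13.8, -1.6]
grip_width: 0.0003
ly -0.0022 along F -15.1
stopface 232.25088879621612
jawfront35 570.3425792139872
platerear35 612.9403557316306
carton top end35 564.4272944091092
carton top far 232.37050859886494
```

View pics/t_w.png

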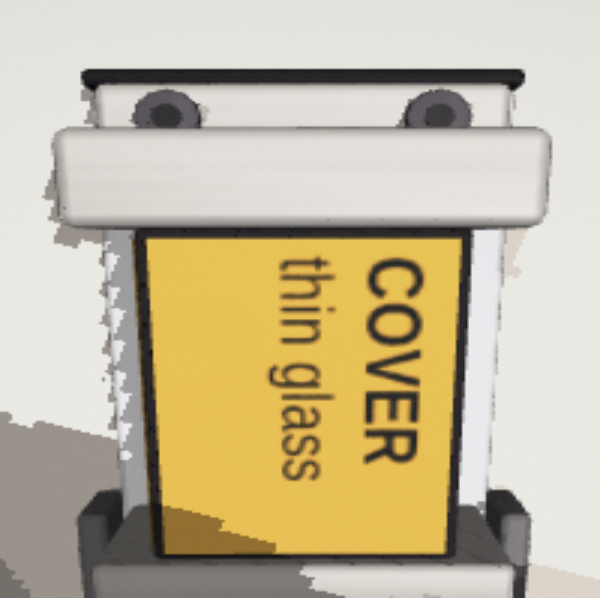

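```bash
python3 -m handwheel '[[-0.05,0,0,0,0,0],[-0.02,0,0,0,0,0],[0,0,0,0,0,0]]';python3 f.py; python3 -m handwheel '[[0,0,-0.06,0,0,0],[0,0,-0.1,0,0,0],[0,0,-0.1,0,0,0],[0,0,-0.2,0,0,0],[0,0,-0.5,0,0,0],[0,0,-1,0,0,0],[0,0,-1,0,0,0],[0,0,-1,0,0,0]]'; python3 -m handwheel '[[-0.6,0,-1,0,0,0],[-0.6,0,-0.8,0,0,0],[0,0,0,0,0,0]]'
python3 - <<'E'
from h import *
w=bot.grab_frame("wrist");cv2.imwrite("pics/u_w.png",cv2.resize(w["pixels"][80:280,200:370],None,fx=3,fy=3))
P=lambda l:(proj(w,np.array([*hold(.4388,-.2937,18.8,l[0],l[1]),l[2]]))-[200,80])*3
for nm,l in (("stopface",(0,.07,.048)),("jawfront35",(0,.015,.0465)),("platerear35",(0,.007,.0465)),("carton top end35",(0,.015,.044))): print(nm,P(l))
s=bot.grab_frame("side");cv2.imwrite("pics/u_s.png",cv2.convertScaleAbs(cv2.resize(s["pixels"][175:245,370:440],None,fx=9,fy=9),alpha=2.2))
E
```

```text
clock: 36.12
position: [0.44, -0.2956, 0.0011]
tool_rot: [3.14, 0.002, 1.899]
force: [1.0, -3.7, 5.3]
grip_width: 0.0005
ly -0.0022 along F -3.8
clock: 37.12
position: [0.4391, -0.2945, 0.1005]
tool_rot: [3.142, -0.0, 1.899]
force: [0.4, -0.6, -0.6]
grip_width: -0.0002
clock: 37.5
position: [0.4494, -0.3241, 0.1457]
tool_rot: [3.14, 0.002, 1.898]
force: [0.6, 0.2, -1.1]
grip_width: 0.0002
stopface [246.51778208 -33.38180467]
jawfront35 [246.93458066 197.87834013]
platerear35 [246.99142365 229.1347533 ]
carton top end35 [246.92715419 196.9972828 ]
```

View pics/u_w.png

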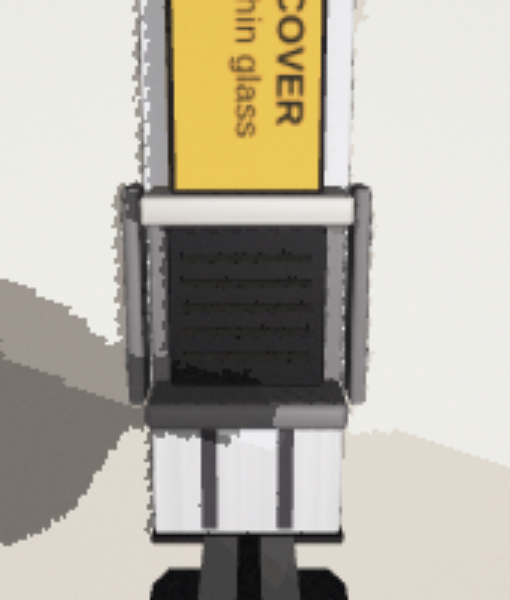

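View pics/u_s.png

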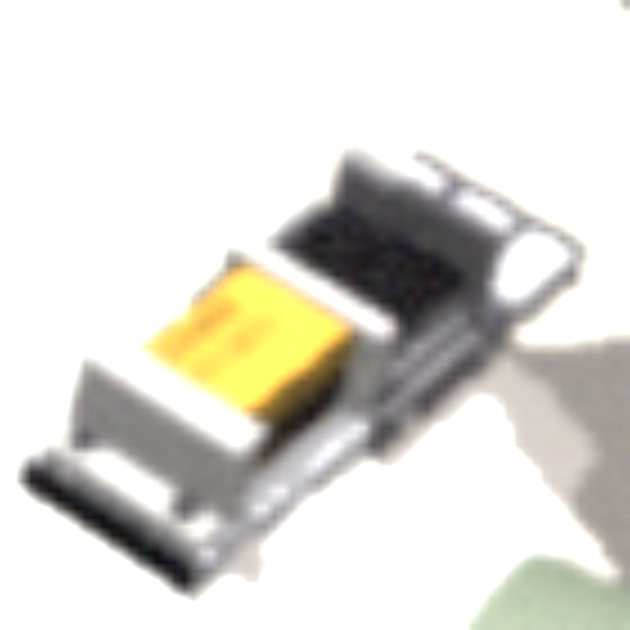

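```bash
python3 -m handwheel '[[0,0,-1,0,0,0],[0.5,0,-1,0,0,0],[0.5,0,-0.5,0,0,0],[0,0,0,0,0,0],[0,0,0,0,0,0]]'
python3 - <<'E'
from h import *
w=bot.grab_frame("wrist");cv2.imwrite("pics/v_w.png",cv2.resize(w["pixels"][60:260,200:370],None,fx=3,fy=3))
P=lambda l:(proj(w,np.array([*hold(.4388,-.2937,18.8,l[0],l[1]),l[2]]))-[200,60])*3
for nm,l in (("stopface",(0,.07,.048)),("stopback",(0,.084,.048)),("jawfront35",(0,.015,.0465)),("platerear35",(0,.007,.0465)),("rear",(0,-.049,.0465)),("end+",(0,.098,.012)),("end-",(0,-.098,.012)),("carton top end35",(0,.015,.044))): print(nm,P(l).round(1))
print(bot.observe()["force"])
E
```

```text
clock: 38.22
position: [0.4404, -0.2998, 0.2062]
tool_rot: [-3.141, -0.001, 1.899]
force: [-0.5, -0.3, -0.6]
grip_width: 0.0002
stopface [250.1 144.7]
stopback [250.1  96.1]
jawfront35 [250.1 323.7]
platerear35 [250.1 348.3]
rear [250.1 511.6]
end+ [249.9  58.1]
end- [249.9 602.4]
carton top end35 [250.1 322.5]
[ 0.3327409  -0.1589249   0.36194973]
```

View pics/v_w.png

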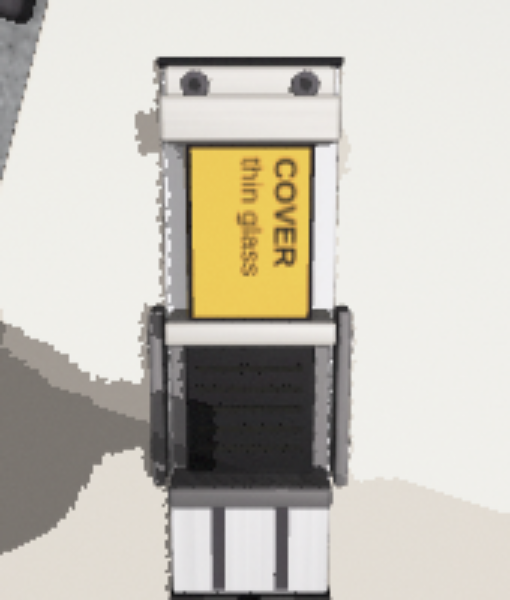

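```bash
python3 -c "
from workcell import bot
print(bot.job_done(), bot.observe()['clock'])"
```

```text
the job is handed in; nothing more can be done
the job is handed in; nothing more can be done
```

The carton is clamped in the rail holder. I handed the job in at about 38 s of the 72 s allowed; no verdict was reported.

**What I did**
1. Held the paddle down and slid the jaw fully open.
2. Took the larger orange carton from its bay by its ends, set it on free worktop, and took it again by its long sides.
3. Stood it lengthways on the rail about 4–5 mm from the stop.
4. Held the paddle down again and pushed the jaw up until the push stalled at about 15 N with the carton against the stop. Then I eased off and lifted the fingers so the paddle could spring up.

**Last checks**
- **Jaw and carton:** in the last wrist picture the gap between stop and jaw scales to about 55 mm, so the jaw is at about 0.035. The carton is flush at both ends and on the centre line. In the side picture just before, it lies flat.
- **Contact:** the gripper is clear above the holder, with the force reading near zero.
- **Paddle:** I judged it up only because the fingers had left it; I did not measure its height.
- **Bystanders:** I saw no sign of the bottles, cup, syringe or forceps being moved. The syringe and forceps were still in place after the carton left its bay. I did not check any of them again at the end.

**What disagreed**
- With the fingers shut, the tips end about 26 mm short of the stated tool end point, and more when open. I set the working heights by contact force and pictures instead.
- The side camera was off by about 1–2 pixels, and edges in the last wrist picture sat 1–2 mm from my holder fit.
- Setting the carton on the rail briefly pressed it with 27 N.

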